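Lock the tube mixer's shaft in its hub with the hex key

TASK

Turn the mixer's shaft by its crank until the flat on the shaft faces up to the setscrew in the hub. Then take the T-handled hex key from its block and tighten the setscrew onto the flat, firmly but gently by feel: stop soon after it begins to bite, without forcing it. Put the key back upright in its block and leave the bottle and the tub alone.

Things in the scene. Friction and masses are not known exactly. Their poses are not given: they have to be found in the camera images.
- mixer: white tube mixer fixed to the bench, foot 150 x 200 mm. Origin on the bench, y along the horizontal shaft. Housing 100 (x) by 90 mm, 134 mm high, at y +15 to +105 mm; from it an aluminium hub, 52 mm diameter, axis 95 mm above the bench, runs to y -45 mm. The setscrew stands in the hub's top at y -20 mm; bare shaft, then crank stick out towards -y.
- shaft: steel shaft, 24 mm diameter, one flat along its whole length; turns in the hub against light friction (0.06 N m), stays where left. Origin on its axis right below the setscrew, y along it as the mixer's y, z straight out of the flat: the flat faces the screw when z points up. Starts 0.55 to 1.55 rad away, z leaning to the mixer's +x; stops at 1.8 rad that way and 0.6 rad the other way.
- pin (a point): middle of the free part of the crank pin: round, steel, 14 mm diameter, 52 mm long beyond the crank arm, parallel to the shaft, 55 mm from its axis; in the shaft's frame at (-28.7, -105, 46.9) mm. When the flat faces the screw the crank leans 0.55 rad from upright towards the mixer's -x.
- screw: dark steel setscrew, head 23 mm across, hex socket 14.8 mm across flats, 14 mm deep. Origin in the centre of the socket's mouth (at the start about 133 mm above the bench), z up; the socket's flats have their normals along x and every 60 degrees from it. Tightens clockwise seen from above; steep thread: sinks 5 mm per rad until it bites, little after. It does not slacken by itself.
- key: loose T-handled hex key, 160 g, 90 mm long, standing upright in the block. Origin at the centre of its tip, z up along the shank to the handle. Shank hexagonal, 14 mm across flats, flats' normals along y and every 60 degrees from it; its last 4 mm taper to 9 mm diameter. Handle: black cross-bar along x, 84 mm long, 18 mm wide, from 70 to 90 mm above the tip.
- block: grey plastic block fixed to the bench, 64 x 64 x 46 mm, origin under its centre. In its top a round hole 19 mm in diameter, 38 mm deep with a 3 mm chamfer, for the key: the key's tip then stands 8 mm above the bench.
- block_hole (a point): centre of the mouth of the block's hole, 46 mm above the bench
- bottle: bystander: glass bottle with a blue cap, 68 mm in diameter, 150 mm high, loose
- tub: bystander: white plastic tub with a lid, 110 mm in diameter, 115 mm high, loose
- flat (a point): point on the flat (13 mm wide, 2 mm deep) in the middle of the bare stretch of shaft between hub and crank, 45 mm from the setscrew's axis. A flat within about 0.25 rad of facing the screw is drawn straight by the screw as it bites; farther off the screw bites early, on the round, which it must not.
- socket_floor (a point): centre of the bottom of the setscrew's socket. Torque on the key: 0.22 N m while the screw runs free; after 0.4 to 1.0 rad (differs from unit to unit, cannot be seen) it meets the flat and the torque climbs by about 0.45 N m per rad. From 0.295 N m (15 N on the shaft) it is tight; above 0.42 N m (40 N) the flat is spoiled. The key has up to 0.12 rad of play either way.

How it is judged (in metres and radians):
On the way, in this order (a step that is already met when the one before it is completed fails the run):
1. the shaft's flat faces the setscrew (within 0.2 rad), the screw still clear of the shaft (angle between shaft's own z axis and vertical below 0.2 rad and contact force between screw and shaft below 1 N), for 0.2 s.
2. with the key seated in its socket (at least 6 mm deep), the setscrew is tightened onto the flat with 15 N or more (contact force between screw and shaft above 15 N and angle between shaft's own z axis and vertical below 0.15 rad and z of key in the frame of screw below -0.006 m and horizontal distance between key and screw below 0.005 m), for 0.2 s.
At the end, for the whole second after the job is handed in: The setscrew presses on the shaft's flat with 15 N or more, the flat faces up within 0.12 rad, and the key stands at rest in its block (tip within 6 mm of the hole's centre line and under 13 mm above the bench, tilted less than 0.15 rad) (contact force between screw and shaft above 15 N and angle between shaft's own z axis and vertical below 0.12 rad and horizontal distance between key and block_hole below 0.006 m and height (world z) of key below 0.013 m and angle between key's own z axis and vertical below 0.15 rad and linear speed of key below 0.02 m/s); the robot touches nothing.
It fails at once if the setscrew is forced: over 40 N on the shaft (contact force between screw and shaft above 40 N).
It fails at once if the setscrew is driven onto the round of the shaft (over 6 N while the flat is more than 0.4 rad away) (contact force between screw and shaft above 6 N and angle between shaft's own z axis and vertical above 0.4 rad).
It fails at once if the bottle is moved by more than 20 mm (distance of bottle from where it was at the start of the episode above 0.02 m).
It fails at once if the tub is moved by more than 20 mm (distance of tub from where it was at the start of the episode above 0.02 m).
It also fails if it takes over 72 s, if anything falls off the work surface, if the arm or the gripper's body presses on something with over 40 N, if the wrist force passes 120 N, or if a joint passes its speed limit or range.

ROBOT

A 6-joint arm with a two-finger parallel gripper is mounted at the origin on the work surface. World frame = base frame: x ahead of the robot, y to its left, z up, the work surface at z = 0. Lengths are in mm, angles in degrees, forces in N, time in s.
With the tool pointing down it reaches from about 350 to 850 mm from the base axis. Payload 8.1 kg.
Tool frame: the origin (TCP) lies on the mounting face of the last link; the fingertips stand 173 mm ahead of it and the grasp point (between the pads) lies 155 mm ahead of it; z points along the fingers, y is the direction in which the jaws open and shut (so a half turn about z gives the same grasp; the last joint's range is limited). The gripper opens to 85 mm and grips with 20 to 120 N. Pads are 22 mm wide; open, the fingers measure 114 mm over their backs; the gripper's body (76 mm by 85 mm) begins 54 mm behind the grasp point. The pads swing forward as they close: fully open they stand 13 mm farther back than shut.
Start: joints at [-69.236, 7.471, 85.268, -0, 87.261, -4.893], TCP at [259.81, -540.838, 404.692] pointing down, gripper open.
Joint ranges: [-169.43, 169.43], [-51.17, 129.36], [1.28, 143.12], [-76.62, 256.62], [0, 156.53], [-152.29, 152.29]. Speed limits (degrees/s): [136.94, 136.94, 159.86, 180, 180, 180].

INTERFACE

Orientations are given as [roll, pitch, yaw] about the fixed x, y, z axes, in that order (R = Rz(yaw) Ry(pitch) Rx(roll)).
In Python, from bench import * gives the robot as it stands.
- The arm moves only by the shell command python3 -m jog 'ROWS' [FORCE]. ROWS is JSON, a list of rows, each an object of numbers: "tx", "ty", "tz": the shift along the tool's x, y, z as a fraction of full scale; "ax", "ay", "az": the turn, a rotation vector about the tool's x, y, z as a fraction of full scale; "hand": the opening, from 0 (shut) to 1 (fully open). A call has 1 to 5 rows; each row is the pose to reach, as a shift and turn from the pose commanded when the call began, along the tool's axes at that moment; what a row does not reach only later rows make up. Full scale, the value 1, is 150 mm for a shift and 45 degrees for a turn. A row lasts 1/12 s, in which the tool goes at most 41.7 mm and 7.16 degrees, less where a joint would pass 70% of its speed; a pose out of reach is approached as far as the arm can. A call with a number of a shift or a turn outside -1 to 1 is refused whole. A call with a gripper value outside its range is refused whole. The fingers move at their own pace and stop on an object; FORCE is the grip in N (left out, the last holds). Time passes only in rows, so rows that repeat a pose let the fingers close. It gives the time, the measured TCP pose, the force and the opening at its end, in the units of the state.
- sense(): the state, without advancing time (a new reading comes with each control period).
- snapshot(name): name is "scene" or "top" or "wrist"; returns a dict with "pixels" (400x640x3 uint8, red, green, blue), "z_map" (400x640 float32, mm along the optical axis (not along the pixel's ray), 0 where there is no reading), "intrinsics" (3x3 intrinsics, pixels), "R" (3x3) and "t" (3): a world point X has camera coordinates R X + t. Camera axes: x right, y down, z forward; pixel columns grow to the right and rows downward; lengths in mm; the calibration is good to about 2 mm. A picture is of the moment at which its call begins.
- hand_in(): hands the job in, once; it reports no verdict.
The state is a dict: "time": time; "joint_pos": joint angles; "qd": joint speeds; "joint_efforts": joint torques, N m; "tool_pos": TCP position; "tcp_rot": TCP orientation; "ft_force": force on the tool from outside, world axes, zero at the start; "wrist_torque": the same for the moment, N m; "finger_gap": finger opening in mm.
Only numpy, scipy, OpenCV 4.12 (cv2) and the standard library are available. Lean on these libraries where they do the work, as an engineer would, in place of code of your own. Each camera call takes 0.05 s, during which the arm holds its last target.

## Working session

There is one attempt and no reset: what is moved stays moved. The work goes in short steps, Python scripts to look and compute and a shell command to move; the robot and the scene stay as the last step left them, time stands still between calls to the robot, and variables do not carry over. Pictures are saved under pics/ and viewed, and the job is handed in when it is done.

```bash
ls; mkdir -p pics
python3 - <<'E'
from bench import *
import cv2,numpy as np
s=sense();print(s)
for n in("scene","top","wrist"):
    d=snapshot(n);cv2.imwrite(f"pics/{n}0.png",d["pixels"][:,:,::-1]);np.savez(f"{n}0.npz",**d)
    print(n,d["intrinsics"].tolist(),d["R"].tolist(),d["t"])
E
```

```text
pics
{'time': 0.0, 'joint_pos': array([-6.92359512e+01,  7.51325644e+00,  8.53295122e+01,  2.36478438e-03,
        8.72607941e+01, -4.89308504e+00]), 'qd': array([ 0.07440461, -0.04465069, -0.02733473, -0.02228798, -0.11283588,
       -0.04774299]), 'joint_efforts': array([-2.54969113e-03, -5.69390059e+01, -5.00562751e+01, -4.77047233e-04,
        1.48769736e-02, -1.66959080e-05]), 'tool_pos': array([ 259.73604681, -540.61178002,  403.66121018]), 'tcp_rot': array([-1.79897016e+02, -1.11868210e-02,  2.56570086e+01]), 'ft_force': array([ 0.29491063, -0.6720385 , -0.50903893]), 'wrist_torque': array([ 0.03574334,  0.08707873, -0.01066962]), 'finger_gap': 85.14543205264067}
scene [[399.61395181833126, 0.0, 315.78036432972385], [0.0, 399.61395181833126, 194.0964345084786], [0.0, 0.0, 1.0]] [[0.7856550024667761, 0.6186004191020913, -0.008929646445810157], [0.47557335594051914, -0.6131090878323895, -0.6308147347175773], [-0.39569710665912433, 0.4913560500330205, -0.7758820992119522]] [-525.03414512 -207.29094799 1190.0182144 ]
top [[430.56583612229724, 0.0, 319.29964124733095], [0.0, 430.56583612229724, 196.6453052031383], [0.0, 0.0, 1.0]] [[0.014898927054666332, -0.9998773707190514, -0.004823432032957443], [-0.9994734672919604, -0.014753501620806275, -0.02889848385836017], [0.028823777545748035, 0.005251448741223238, -0.9995707139237883]] [  43.56995705  606.29827794 1095.39000517]
wrist [[304.46167655612277, 0.0, 323.7409843601141], [0.0, 304.46167655612277, 197.95065322105197], [0.0, 0.0, 1.0]] [[0.43303380962347676, -0.9013741779585887, -0.002512176836599854], [-0.8576066974733156, -0.412861996231107, 0.30668505753782604], [-0.2774751739739845, -0.13065053913989452, -0.9518077350234989]] [-597.98846872  -40.30651761  380.85006193]
```

View pics/scene0.png

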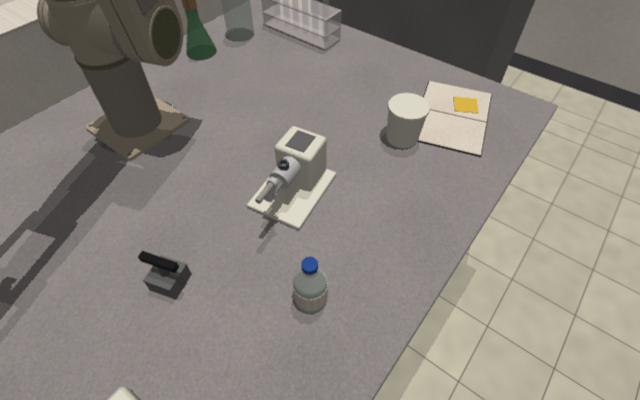

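View pics/top0.png

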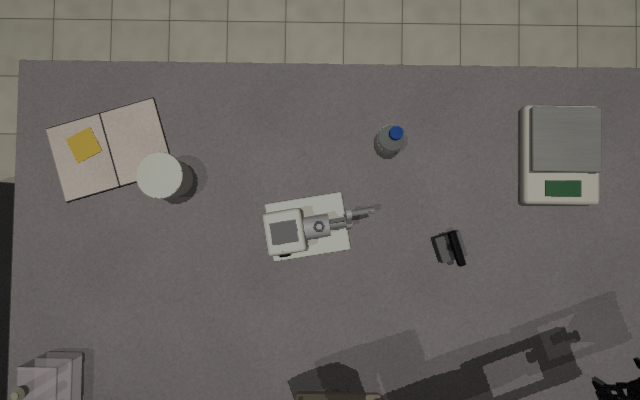

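View pics/wrist0.png

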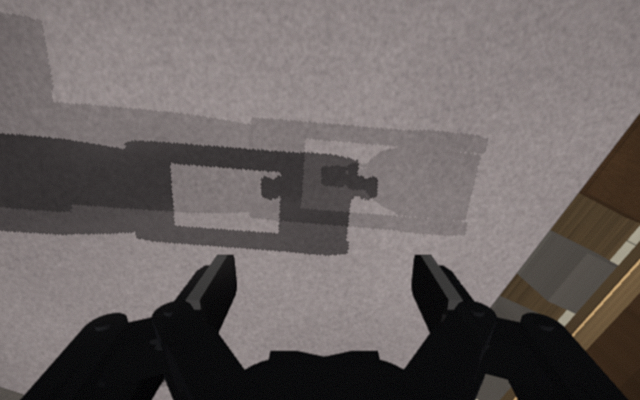

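The scene view shows the mixer at about (290,170), the key and block at (165,270), the bottle at (310,285) and the tub at (407,120). In the top view the hub screw is at (318,227), the pin at (365,212) and the key at (455,248).

```bash
cat > h.py <<'E'
import numpy as np,cv2
def pts(d):
    K=d["intrinsics"];z=d["z_map"];v,u=np.mgrid[0:400,0:640]
    c=np.stack([(u-K[0,2])/K[0,0]*z,(v-K[1,2])/K[1,1]*z,z],-1)
    return (c-d["t"])@d["R"]
E
python3 - <<'E'
from h import *
d=np.load("top0.npz");P=pts(d);im=d["pixels"]
def crop(im,x0,y0,w,h,s): return cv2.resize(im[y0:y0+h,x0:x0+w],None,fx=s,fy=s,interpolation=cv2.INTER_CUBIC)
cv2.imwrite("pics/tc.png",crop(im,255,185,220,90,3.6)[:,:,::-1])
e=np.load("scene0.npz")
cv2.imwrite("pics/sc.png",crop(e["pixels"],130,120,210,180,3.3)[:,:,::-1])
np.set_printoptions(precision=0,suppress=True,linewidth=250)
print("table z",np.median(P[300:320,200:250,2]))
for v in range(205,232,2):print(v,[tuple(int(a) for a in P[v,u]) for u in range(318,385,6)])
print(P[228:270:3,430:472:3,2])
m=(P[...,2]>60)&(P[...,2]<150)
sub=np.zeros_like(m);sub[225:272,428:475]=1;q=P[m&sub];print("key bar",len(q),q.mean(0),q.min(0),q.max(0))
r=cv2.minAreaRect(q[:,:2].astype(np.float32));print(r)
E
```

```text
table z -0.3799424179514964
205 [(584, 55, 12), (584, 40, 13), (584, 24, 14), (584, 9, 13), (584, -5, 11), (585, -22, -2), (585, -37, -2), (585, -52, 0), (586, -68, 0), (586, -83, 3), (586, -99, -3), (586, -114, 3)]
207 [(578, 55, 16), (579, 40, 15), (579, 24, 12), (579, 9, 14), (579, -5, 13), (580, -21, 3), (580, -37, 2), (580, -52, 0), (580, -68, -2), (580, -66, 147), (581, -99, -2), (581, -115, -1)]
209 [(573, 55, 11), (574, 40, 14), (574, 24, 11), (574, 9, 12), (574, -5, 11), (574, -12, 152), (575, -37, 1), (575, -39, 149), (575, -52, 153), (575, -66, 152), (576, -99, 0), (576, -114, 0)]
211 [(568, 55, 14), (568, 39, 10), (569, 24, 12), (569, 9, 11), (569, -5, 14), (570, -12, 156), (570, -25, 154), (570, -39, 151), (570, -52, 153), (571, -65, 153), (571, -99, 1), (571, -115, -3)]
213 [(563, 55, 14), (563, 39, 13), (564, 24, 13), (564, 9, 16), (564, -6, 12), (565, -12, 159), (566, -26, 151), (566, -39, 148), (566, -52, 150), (565, -84, -3), (565, -99, 1), (566, -115, -2)]
215 [(559, 54, 101), (560, 40, 107), (559, 24, 14), (559, 9, 12), (559, -6, 13), (561, -12, 159), (561, -26, 1
[... 2124 characters left out ...]
43.   1.  -3.]
 [  2.  -1.  22.  46.  44.  47.  14.  67.  97. 100.  98.  45.   1.   1.]
 [ -1.   2.  14.  43.  47.  47.  49.  45.  95.  95.  98.  45.  44.   1.]
 [  0.  -1.   2.  34.  46.  46.  46.  45.  78.  98.  92.  96.  46.  -2.]
 [  2.  -1.   2.  22.  47.  43.  44.  46.  47.  93. 100.  98.  -2.  -2.]
 [  2.  -2.   4.  14.  42.  47.  49.   0.  -1.  89.  99.  96.   1.  -2.]
 [  3.   1.  -1.   1.   0.  -2.   2.   4.   2.  84.  95.  94.   0.  -2.]
 [  0.  -2.   2.   3.   1.   1.  -1.  -1.  -3.   2.  -2.  -1.   0.   0.]]
key bar 322 [ 487. -272.   95.] [ 447. -292.   60.] [ 527. -254.  103.]
((486.4916687011719, -273.9587097167969), (83.61475372314453, 19.110136032104492), 16.77945899963379)
```

View pics/tc.png

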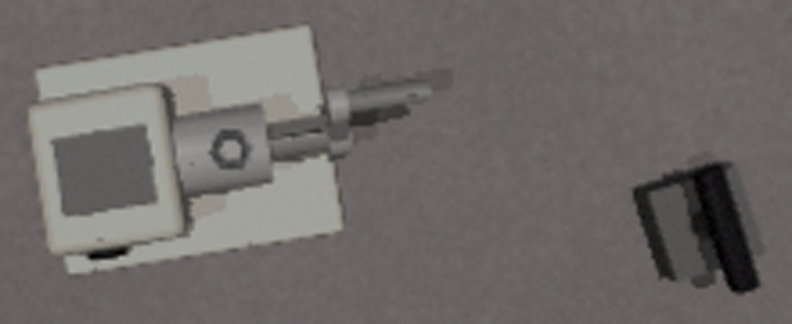

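View pics/sc.png

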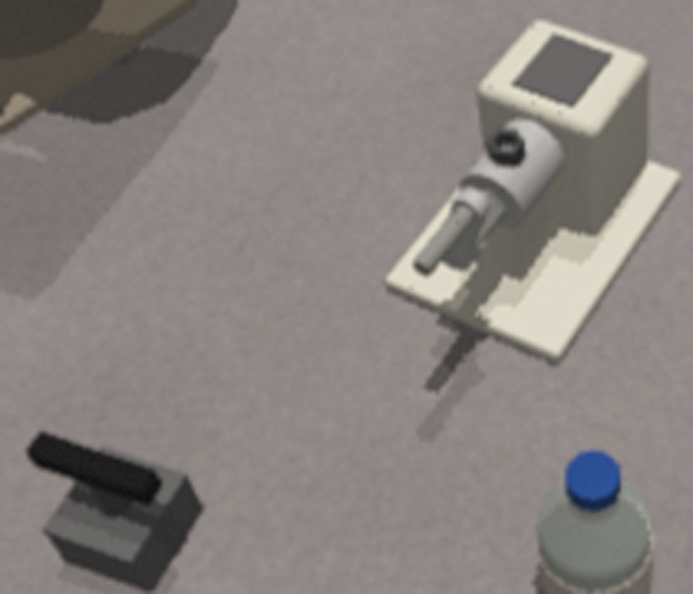

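The top crop shows the hex socket clearly at about (231,149) in the crop, the pin from (350,97) to (430,90), and the key bar from (705,170) to (745,290). Next I fit the mixer pose.

Run:
```python
from h import *
np.set_printoptions(precision=1,suppress=True,linewidth=200)
for n in("top","scene"):
    d=np.load(n+"0.npz");P=pts(d)
    R=lambda lo,hi,x0,x1,y0,y1:(lambda m:P[m])((P[...,2]>lo)&(P[...,2]<hi)&(P[...,0]>x0)&(P[...,0]<x1)&(P[...,1]>y0)&(P[...,1]<y1)&(d["z_map"]>0))
    f=R(7,400,430,650,-28,200);r=cv2.minAreaRect(f[:,:2].astype(np.float32));print(n,"foot",len(f),r)
    h=R(129,145,430,650,60,200);r=cv2.minAreaRect(h[:,:2].astype(np.float32));print("housing",len(h),r,np.median(h[:,2]))
    k=R(85,110,430,560,-330,-230);r=cv2.minAreaRect(k[:,:2].astype(np.float32));print("bar",len(k),r,k.mean(0))
    k=R(40,52,400,560,-330,-200);r=cv2.minAreaRect(k[:,:2].astype(np.float32));print("block",len(k),r,np.median(k[:,2]))
    p=R(125,175,530,640,-100,-25);print("pin",len(p),p.mean(0),cv2.minAreaRect(p[:,:2].astype(np.float32)),p[:,1].min())
    b=R(20,175,600,800,-200,-60);print("bottle",len(b),b.min(0),b.max(0))
# hex corners from top by pixel ray at z=133
d=np.load("top0.npz");K,Rm,t=d["intrinsics"],d["R"],d["t"]
def ray(u,v,z):
    a=Rm.T@np.array([(u-K[0,2])/K[0,0],(v-K[1,2])/K[1,1],1]);c=-Rm.T@t
    return c+a*(z-c[2])/a[2]
print("screw",ray(255+231/3.6-.5,185+149/3.6-.5,133))
im=d["pixels"][215:240,305:332];cv2.imwrite("pics/hex.png",cv2.resize(im,None,fx=24,fy=24,interpolation=cv2.INTER_CUBIC)[:,:,::-1])
```

```text
top foot 4884 ((517.34912109375, 72.3761978149414), (177.5321044921875, 215.306884765625), 9.968652725219727)
housing 1449 ((523.1897583007812, 116.50860595703125), (97.15850830078125, 116.9093246459961), 9.855976104736328) 132.23976100385352
bar 302 ((486.4916687011719, -273.9587097167969), (83.61475372314453, 19.110136032104492), 16.77945899963379) [ 486.8 -272.4   96. ]
block 433 ((486.41900634765625, -274.418701171875), (63.86627960205078, 65.2348403930664), 18.299863815307617) 45.607853581695565
pin 130 [570.9 -48.  151.9] ((570.9614868164062, -48.06538772583008), (13.701751708984375, 46.6765251159668), 10.34093952178955) -70.8048487923038
bottle 769 [ 714.9 -151.7   20.6] [780.7 -84.5 155.2]
scene foot 4965 ((528.4823608398438, 75.1325454711914), (150.94091796875, 217.48463439941406), 9.81911563873291)
housing 964 ((521.5941162109375, 116.2762451171875), (95.77252960205078, 116.29241943359375), 9.829682350158691) 131.97533958323015
bar 412 ((484.9494934082031, -273.67120361328125), (84.04866027832031, 18.02313995361328), 18.299327850341797) [ 488.1 -274.3   95.4]
block 629 ((484.101318359375, -273.28765869140625), (66.24874877929688, 64.90880584716797), 18.221830368041992) 45.24912349395997
pin 147 [570.6 -49.5 150.8] ((568.5782470703125, -47.90205383300781), (15.169462203979492, 46.48482131958008), 9.410741806030273) -70.97848416651297
bottle 1501 [ 715.9 -152.4   20.4] [781.6 -85.1 152.5]
screw [535.5  52.4 133. ]
```

View pics/hex.png

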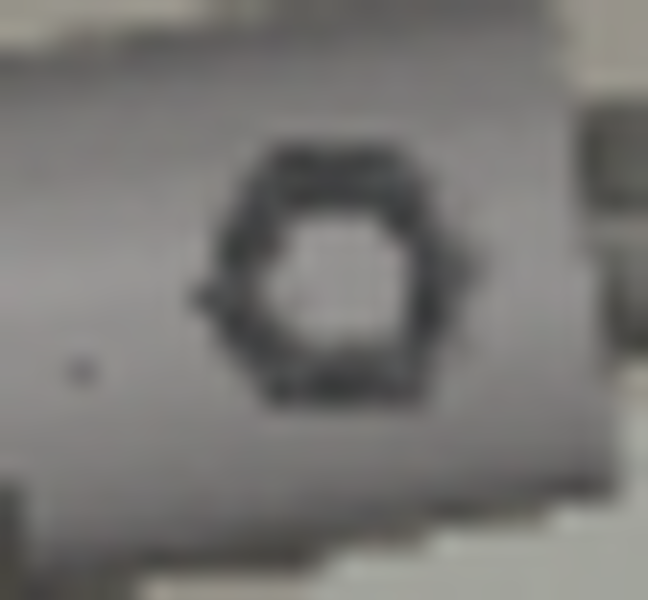

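```bash
cat >> h.py <<'E'
from scipy.spatial.transform import Rotation as Ro
def go(x,y,z,psi):
    from bench import sense
    s=sense();R=Ro.from_euler("xyz",s["tcp_rot"],degrees=True)
    T=Ro.from_euler("xyz",[180,0,psi],degrees=True)
    d=R.inv().apply(np.array([x,y,z])-s["tool_pos"])
    w=(R.inv()*T).as_rotvec(degrees=True)
    print("t",s["time"].__round__(2),"pos",s["tool_pos"].round(1),s["tcp_rot"].round(1),"F",s["ft_force"].round(1),"M",s["wrist_torque"].round(3),"gap",round(s["finger_gap"],1))
    print("t-units",(d/150).round(3),"norm",np.linalg.norm(d).round(0),"a-units",(w/45).round(3))
E
python3 - <<'E'
from h import *
d=np.load("wrist0.npz");print("cam",-d["R"].T@d["t"])
go(571,-48,390,99.85)
E
```

```text
cam [ 330.05852246 -505.89412782  373.35518872]
t 0.15 pos [ 259.7 -540.7  403.9] [-179.9   -0.    25.7] F [ 0.6 -0.4 -0.7] M [ 0.02   0.007 -0.063] gap 85.6
t-units [ 3.293 -2.062  0.096] norm 583.0 a-units [-2.000e-03 -1.000e-03 -1.649e+00]
```

```bash
python3 -m jog '[{"tx":0.8,"ty":-0.5,"tz":0.04},{"tx":0.8,"ty":-0.5,"tz":0.04},{"tx":0.8,"ty":-0.5,"tz":0.04},{"tx":0.8,"ty":-0.5,"tz":0.04}]'; python3 -m jog '[{"tx":0.8,"ty":-0.5},{"tx":0.8,"ty":-0.5},{"tx":0.8,"ty":-0.5},{"tx":0.8,"ty":-0.5}]';python3 -c "
from h import *
go(571,-48,390,99.85)"
```

```text
t 0.15 pos [ 259.7 -540.7  403.9] [-179.9   -0.    25.7] F [ 0.6 -0.4 -0.7] M [ 0.02   0.007 -0.063] gap 85.6
t-units [ 3.293 -2.062  0.096] norm 583.0 a-units [-2.000e-03 -1.000e-03 -1.649e+00]invalid input at $[0]: expected keys tx, ty, tz, ax, ay, az, hand
invalid input at $[0]: expected keys tx, ty, tz, ax, ay, az, hand
```

```bash
python3 -m jog '[{"tx":0.8,"ty":-0.5,"tz":0.04,"ax":0,"ay":0,"az":-0.5,"hand":0.7},{"tx":0.8,"ty":-0.5,"tz":0.04,"ax":0,"ay":0,"az":-0.5,"hand":0.7},{"tx":0.8,"ty":-0.5,"tz":0.04,"ax":0,"ay":0,"az":-0.5,"hand":0.7},{"tx":0.8,"ty":-0.5,"tz":0.04,"ax":0,"ay":0,"az":-0.5,"hand":0.7}]';python3 -c "
from h import *
go(571,-48,390,99.85)"
```

```text
time: 0.48
tool_pos: [337.3, -417.8, 397.9]
tcp_rot: [-179.9, -0.1, 48.7]
ft_force: [-1.0, 0.9, -0.7]
finger_gap: 60.1
t 0.48 pos [ 337.3 -417.8  397.9] [-1.799e+02 -1.000e-01  4.870e+01] F [-1.   0.9 -0.7] M [-0.039 -0.019  0.019] gap 60.1
t-units [ 2.88  -0.456  0.06 ] norm 438.0 a-units [-0.    -0.003 -1.136]
```

```bash
python3 -m jog '[{"tx":0.98,"ty":-0.15,"tz":0.04,"ax":0,"ay":0,"az":-0.6,"hand":0.6},{"tx":0.98,"ty":-0.15,"tz":0.04,"ax":0,"ay":0,"az":-0.6,"hand":0.6},{"tx":0.98,"ty":-0.15,"tz":0.04,"ax":0,"ay":0,"az":-0.6,"hand":0.6},{"tx":0.98,"ty":-0.15,"tz":0.04,"ax":0,"ay":0,"az":-0.6,"hand":0.6}]';python3 -c "
from h import *
go(571,-48,390,99.85)"
```

```text
time: 0.82
tool_pos: [418.1, -293.6, 392.3]
tcp_rot: [-180.0, -0.1, 75.6]
ft_force: [-0.5, 0.0, -0.3]
finger_gap: 51.3
t 0.82 pos [ 418.1 -293.6  392.3] [-1.80e+02 -1.00e-01  7.56e+01] F [-0.5  0.  -0.3] M [ 0.004 -0.    -0.008] gap 51.3
t-units [1.839 0.581 0.018] norm 289.0 a-units [ 0.    -0.002 -0.538]
```

```bash
python3 -m jog '[{"tx":0.92,"ty":0.29,"tz":0.01,"ax":0,"ay":0,"az":-0.54,"hand":0.5},{"tx":0.92,"ty":0.29,"tz":0.01,"ax":0,"ay":0,"az":-0.54,"hand":0.5},{"tx":0.92,"ty":0.29,"tz":0.01,"ax":0,"ay":0,"az":-0.54,"hand":0.5},{"tx":0.92,"ty":0.29,"tz":0.01,"ax":0,"ay":0,"az":-0.54,"hand":0.5}]';python3 -c "
from h import *
go(571,-48,390,99.85)"
```

```text
time: 1.15
tool_pos: [495.7, -170.8, 391.0]
tcp_rot: [180.0, -0.1, 100.0]
ft_force: [0.2, -0.2, -0.2]
finger_gap: 42.4
t 1.15 pos [ 495.7 -170.8  391. ] [ 1.8e+02 -1.0e-01  1.0e+02] F [ 0.2 -0.2 -0.2] M [-0.056 -0.013 -0.009] gap 42.4
t-units [0.719 0.637 0.008] norm 144.0 a-units [ 0.001 -0.002  0.004]
```

```bash
python3 -m jog '[{"tx":0.72,"ty":0.64,"tz":0.1,"ax":0,"ay":0,"az":0,"hand":0.5},{"tx":0.72,"ty":0.64,"tz":0.1,"ax":0,"ay":0,"az":0,"hand":0.5},{"tx":0.72,"ty":0.64,"tz":0.1,"ax":0,"ay":0,"az":0,"hand":0.5},{"tx":0.72,"ty":0.64,"tz":0.1,"ax":0,"ay":0,"az":0,"hand":0.5},{"tx":0.72,"ty":0.64,"tz":0.1,"ax":0,"ay":0,"az":0,"hand":0.5}]';python3 - <<'E'
from h import *
from bench import *
d=snapshot("wrist");cv2.imwrite("pics/w1.png",d["pixels"][:,:,::-1]);np.savez("w1.npz",**d)
go(571,-48,300,99.85)
E
```

```text
time: 1.57
tool_pos: [572.4, -48.2, 374.9]
tcp_rot: [-180.0, -0.1, 99.7]
ft_force: [0.3, -0.4, -0.1]
finger_gap: 42.4
t 1.62 pos [571.7 -50.  375.2] [-179.9   -0.    99.7] F [ 0.7 -0.1 -1. ] M [ 0.018  0.015 -0.056] gap 42.9
t-units [ 0.013 -0.001  0.501] norm 75.0 a-units [-0.002 -0.001 -0.004]
```

View pics/w1.png

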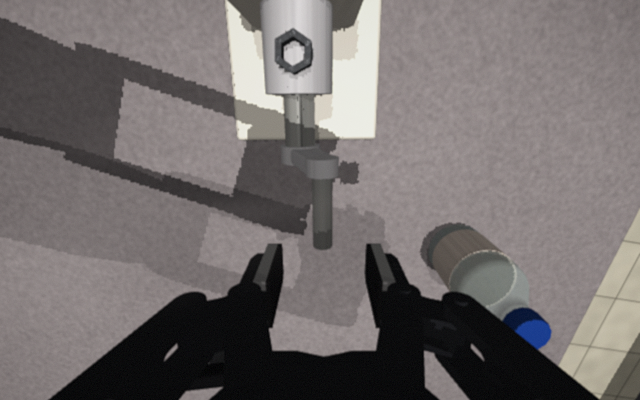

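The wrist view shows the pin (322,175–245) centred between the open jaws. The hex socket at (293,50) has its corners along the hub axis, so its flats' normals lie along the mixer's x. Measuring with this picture.

Run:
```python
from h import *
np.set_printoptions(precision=1,suppress=True)
d=np.load("w1.npz");P=pts(d);
print("cam",-d["R"].T@d["t"])
K,Rm,t=d["intrinsics"],d["R"],d["t"]
def ray(u,v,z):
    a=Rm.T@np.array([(u-K[0,2])/K[0,0],(v-K[1,2])/K[1,1],1]);c=-Rm.T@t
    return c+a*(z-c[2])/a[2]
q=P[185:243,314:330].reshape(-1,3);q=q[q[:,2]>100];print("pin",q.mean(0),np.percentile(q[:,2],[10,50,90]),q[:,1].min(),q[:,1].max())
for v in(185,200,215,230,240):print(v,P[v,320],P[v,324])
g=P[25:80,265:330].reshape(-1,3);g=g[(g[:,2]>126)];print("screwhead",len(g),g.mean(0))
print("hex ctr",ray(293,50,133))
im=d["pixels"][20:85,260:330];cv2.imwrite("pics/hex2.png",cv2.resize(im,None,fx=8,fy=8,interpolation=cv2.INTER_CUBIC)[:,:,::-1])
```

```text
cam [558.6  30.  344.7]
pin [569.1 -41.5 153.5] [151.9 153.4 154.5] -63.78411000551479 29.995116030832396
185 [564.7 -21.7 154.1] [567.3 -21.6 153.1]
200 [566.4 -31.9 153.8] [569.  -31.5 153.7]
215 [568.1 -41.9 154.9] [570.9 -42.2 153. ]
230 [570.  -52.9 154.3] [572.7 -52.6 154. ]
240 [571.2 -60.1 154.6] [573.9 -59.9 154.1]
screwhead 875 [534.1  56.3 137.1]
hex ctr [534.   56.8 133. ]
```

```bash
python3 -m jog '[{"tx":0.0,"ty":0.0,"tz":0.5,"ax":0,"ay":0,"az":0,"hand":0.5},{"tx":0.0,"ty":0.0,"tz":0.5,"ax":0,"ay":0,"az":0,"hand":0.5},{"tx":0.0,"ty":0.0,"tz":0.5,"ax":0,"ay":0,"az":0,"hand":0.5}]' 20
```

```text
time: 1.87
tool_pos: [567.9, -52.5, 293.5]
tcp_rot: [-179.3, -0.2, 99.4]
ft_force: [-1.6, 0.1, -2.7]
finger_gap: 42.4
```

View pics/hex2.png

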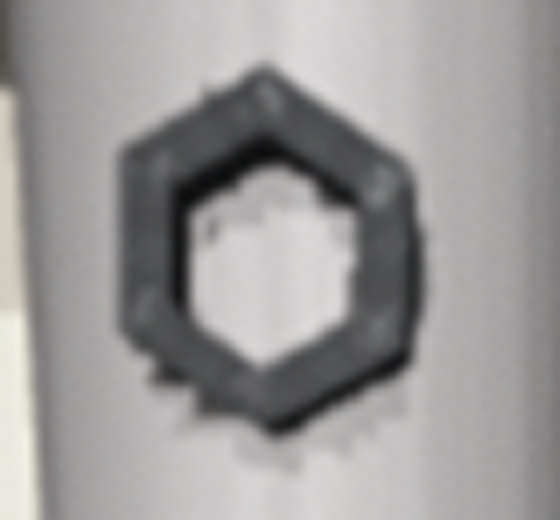

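```bash
python3 -m jog '[{"tx":0.0,"ty":0.0,"tz":-0.02,"ax":0,"ay":0,"az":0,"hand":0.08},{"tx":0.0,"ty":0.0,"tz":-0.02,"ax":0,"ay":0,"az":0,"hand":0.08},{"tx":0.0,"ty":0.0,"tz":-0.02,"ax":0,"ay":0,"az":0,"hand":0.08},{"tx":0.0,"ty":0.0,"tz":-0.02,"ax":0,"ay":0,"az":0,"hand":0.08},{"tx":0.0,"ty":0.0,"tz":-0.02,"ax":0,"ay":0,"az":0,"hand":0.08}]' 20; python3 -c "
from h import *
go(571,-48,300,99.85)"
```

```text
time: 2.28
tool_pos: [572.1, -52.9, 307.1]
tcp_rot: [179.8, 0.1, 99.4]
ft_force: [0.1, -3.2, 5.9]
finger_gap: 13.0
t 2.28 pos [572.1 -52.9 307.1] [1.798e+02 1.000e-01 9.940e+01] F [ 0.1 -3.2  5.9] M [-0.498  0.074  0.041] gap 13.0
t-units [ 0.033 -0.002  0.047] norm 9.0 a-units [ 0.005  0.003 -0.009]
```

```bash
python3 -m jog '[{"tx":0.0,"ty":-0.06,"tz":-0.012,"ax":0,"ay":0,"az":0,"hand":0.08},{"tx":0.0,"ty":-0.12,"tz":-0.02,"ax":0,"ay":0,"az":0,"hand":0.08},{"tx":0.0,"ty":-0.18,"tz":-0.014,"ax":0,"ay":0,"az":0,"hand":0.08},{"tx":0.0,"ty":-0.25,"tz":0.005,"ax":0,"ay":0,"az":0,"hand":0.08},{"tx":0.0,"ty":-0.31,"tz":0.035,"ax":0,"ay":0,"az":0,"hand":0.08}]'; python3 -m jog '[{"tx":0,"ty":0,"tz":0,"ax":0,"ay":0,"az":0,"hand":0.08},{"tx":0,"ty":0,"tz":0,"ax":0,"ay":0,"az":0,"hand":0.08},{"tx":0,"ty":0,"tz":0,"ax":0,"ay":0,"az":0,"hand":0.08}]'
python3 - <<'E'
from h import *
from bench import *
for n in("scene","top","wrist"):
    d=snapshot(n);cv2.imwrite(f"pics/{n}2.png",d["pixels"][:,:,::-1]);np.savez(f"{n}2.npz",**d)
go(525.2,-55.9,300,99.4)
e=cv2.imread("pics/scene2.png")[120:240,220:360];t=cv2.imread("pics/top2.png")[185:275,255:395]
cv2.imwrite("pics/s2c.png",cv2.resize(e,None,fx=5,fy=5))
E
```

```text
time: 2.7
tool_pos: [526.5, -60.2, 302.0]
tcp_rot: [179.6, 0.1, 99.5]
ft_force: [5.9, -0.8, 4.1]
finger_gap: 13.3
time: 2.95
tool_pos: [525.7, -60.4, 300.7]
tcp_rot: [179.9, 0.1, 99.4]
ft_force: [-2.7, -4.4, 5.7]
finger_gap: 13.5
t 3.1 pos [525.8 -60.4 300.7] [1.799e+02 1.000e-01 9.940e+01] F [-2.9 -3.7  6.1] M [-0.675  0.289  0.119] gap 13.0
t-units [0.03  0.001 0.004] norm 5.0 a-units [0.002 0.002 0.001]
```

View pics/s2c.png

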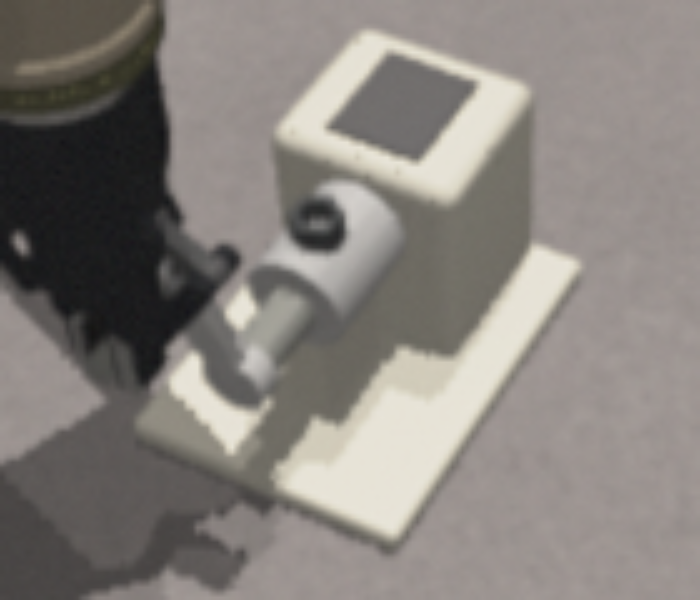

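View pics/wrist2.png

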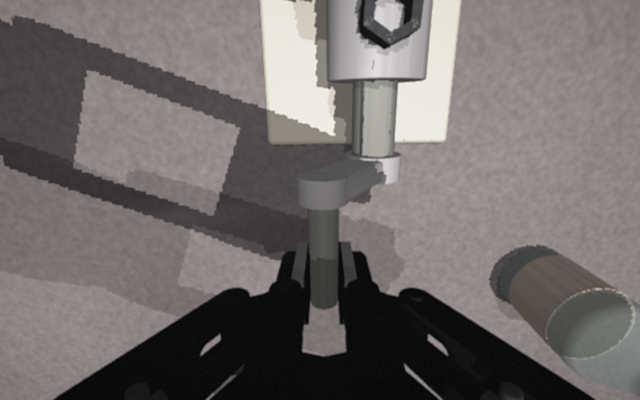

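The wrist view shows the pin gripped at (322,250), the crank leaning to −x, and the bare shaft at (375,120) with the flat visible on top. I'll check the angle numerically.

Run:
```python
from h import *
np.set_printoptions(precision=1,suppress=True,linewidth=160)
d=np.load("wrist2.npz");P=pts(d);xm=np.array([np.cos(np.radians(9.8)),np.sin(np.radians(9.8)),0]);ym=np.array([-xm[1],xm[0],0])
for v in (60,95,110,130,145,215,225,235):
    r=P[v];m=(r[:,2]>80)&(r[:,2]<160)&(np.arange(640)>280)&(np.arange(640)<440)
    if m.any():
        u=np.where(m)[0];print(v,u.min(),u.max(),"xm",(r[m]@xm).min(),(r[m]@xm).max(),"mid",((r[m]@xm).min()+(r[m]@xm).max())/2,"y",(r[m]@ym).mean(),"z",np.percentile(r[m][:,2],[10,50,90]))
q=P[85:150,345:405].reshape(-1,3);q=q[(q[:,2]>80)];q=np.c_[q@xm,q@ym,q[:,2]]
for lo in np.arange(q[:,0].min(),q[:,0].max(),2):
    m=(q[:,0]>=lo)&(q[:,0]<lo+2);print(lo,q[m,2].mean(),m.sum())
im=d["pixels"][0:220,280:440];cv2.imwrite("pics/flat.png",cv2.resize(im,None,fx=2.7*1,fy=2.7,interpolation=cv2.INTER_CUBIC)[:,:,::-1])
```

```text
60 327 427 xm 509.968485854097 559.5727548540378 mid 534.7706203540674 y -52.53578202730789 z [109.  118.1 121.1]
95 352 396 xm 523.6721379730429 546.3651972475388 mid 535.0186676102909 y -67.73048462131088 z [100.5 104.5 105.7]
110 352 395 xm 523.676161180197 546.0381164944295 mid 534.8571388373132 y -75.19108407612966 z [101.2 104.8 105.7]
130 352 394 xm 523.8368908693201 546.2705426914551 mid 535.0537167803876 y -85.46227031342383 z [101.4 104.7 105.8]
145 352 393 xm 523.8781755450192 546.3154351504173 mid 535.0968053477183 y -93.41593494458496 z [101.9 105.  105.9]
215 307 338 xm 500.33559751137193 514.2142054720179 mid 507.2749014916949 y -117.16394552704328 z [145.1 148.1 149. ]
225 308 338 xm 500.7667064187115 514.2002980698131 mid 507.48350224426235 y -121.72401514379423 z [145.7 147.9 149.7]
235 308 337 xm 500.59773107039484 513.7645156257425 mid 507.1811233480687 y -126.46787631575171 z [145.8 148.4 149.1]
507.954498884294 270.15640507064114 22
509.954498884294 nan 0
511.954498884294 nan 0
513.954498884294 nan 0
515.954498884294 nan 0
517.954498884294 nan 0
519.954498884294 nan 0
521.954498884294 96.7449626634044 65
523.954498884294 100.38631275897293 289
525.954498884294 103.47614180544764 278
527.954498884294 105.06789020659245 261
529.954498884294 105.34967972332151 248
531.954498884294 105.31015967897042 247
533.954498884294 105.24242327123095 241
535.954498884294 105.3621214918925 247
537.954498884294 105.25105510195924 257
539.954498884294 105.23944892144685 233
541.954498884294 104.77854664635922 217
543.954498884294 102.82342510676568 174
545.954498884294 100.20694123847109 74<stdin>:10: RuntimeWarning: Mean of empty slice.
  ret = ret.dtype.type(ret / rcount)
```

View pics/flat.png

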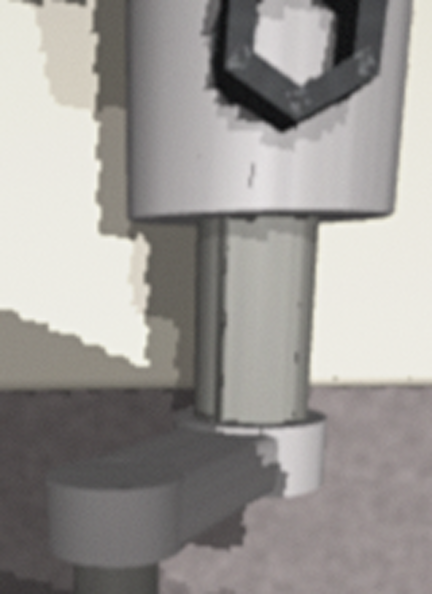

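The flat is level within about 0.02 rad, its height being constant from xm 529 to 541. Releasing and rising.

```bash
python3 -m jog '[{"tx":0.0,"ty":0.0,"tz":0,"ax":0,"ay":0,"az":0,"hand":0.5},{"tx":0.0,"ty":0.0,"tz":0,"ax":0,"ay":0,"az":0,"hand":0.5},{"tx":0.0,"ty":0,"tz":0,"ax":0,"ay":0,"az":0,"hand":0.5},{"tx":0.0,"ty":0,"tz":-0.25,"ax":0,"ay":0,"az":0,"hand":0.5},{"tx":0,"ty":0,"tz":-0.5,"ax":0,"ay":0,"az":0,"hand":0.5}]';  python3 -m jog '[{"tx":0,"ty":0,"tz":-0.1,"ax":0,"ay":0,"az":0,"hand":0.5},{"tx":0,"ty":0,"tz":-0.1,"ax":0,"ay":0,"az":0,"hand":0.5},{"tx":0,"ty":0,"tz":-0.1,"ax":0,"ay":0,"az":0,"hand":0.5},{"tx":0,"ty":0,"tz":-0.1,"ax":0,"ay":0,"az":0,"hand":0.5},{"tx":0,"ty":0,"tz":-0.1,"ax":0,"ay":0,"az":0,"hand":0.5}]'
python3 - <<'E'
from h import *
from bench import *
for n in("wrist","top","scene"):
    d=snapshot(n);cv2.imwrite(f"pics/{n}3.png",d["pixels"][:,:,::-1]);np.savez(f"{n}3.npz",**d)
go(486,-273.5,330,17.5)
np.set_printoptions(precision=1,suppress=True,linewidth=160)
d=np.load("wrist3.npz");P=pts(d);xm=np.array([np.cos(np.radians(9.8)),np.sin(np.radians(9.8)),0]);ym=np.array([-xm[1],xm[0],0])
q=P.reshape(-1,3);q=np.c_[q@xm,q@ym,q[:,2]]
h=q[(abs(q[:,0]-535)<24)&(q[:,2]>105)&(q[:,2]<127)&(q[:,1]<0)&(q[:,1]>-110)]
print("hub end y",np.percentile(h[:,1],[0,1,2,5]))
s=q[(abs(q[:,0]-535)<16)&(q[:,2]>128)&(q[:,2]<139)&(q[:,1]<0)&(q[:,1]>-80)];print("screw",s.mean(0),s.min(0),s.max(0))
f=q[(abs(q[:,1]+84)<8)&(q[:,2]>90)&(q[:,2]<110)]
for lo in range(523,548,2):
    m=(f[:,0]>=lo)&(f[:,0]<lo+2);print(lo,f[m,2].mean().round(1) if m.any() else 0,m.sum())
E
```

```text
time: 3.52
tool_pos: [524.0, -59.4, 371.6]
tcp_rot: [-179.6, -0.2, 99.5]
ft_force: [1.0, -0.3, -0.3]
finger_gap: 42.9
time: 3.93
tool_pos: [524.8, -59.7, 387.0]
tcp_rot: [-179.8, -0.1, 99.5]
ft_force: [-1.0, -0.1, -0.2]
finger_gap: 42.7
t 4.08 pos [525.  -59.8 387.5] [-1.799e+02 -1.000e-01  9.950e+01] F [ 0.7  0.4 -1. ] M [-0.001  0.031  0.015] gap 42.8
t-units [-1.363 -0.489  0.383] norm 225.0 a-units [-3.000e-03  1.000e-03  1.821e+00]
hub end y [-110.  -107.5 -105.1 -100.1]
screw [535.4 -35.  133.1] [523.6 -48.3 128. ] [547.  -22.1 135.9]
523 98.8 50
525 102.3 53
527 104.5 63
529 105.3 45
531 105.3 60
533 105.2 48
535 105.4 56
537 105.3 48
539 105.3 54
541 105.1 49
543 103.8 44
545 101.4 36
547 98.1 4
```

View pics/wrist3.png

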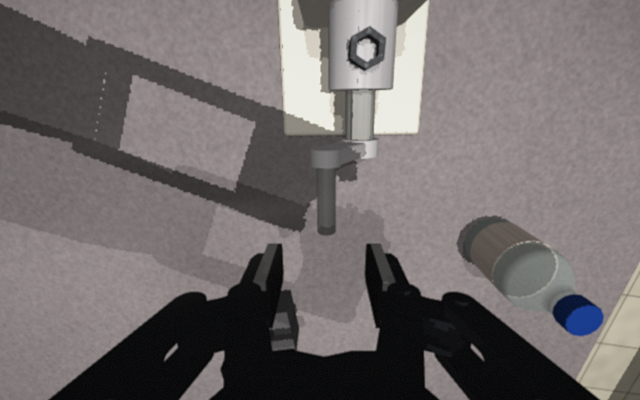

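Run:
```python
from h import *
np.set_printoptions(precision=1,suppress=True,linewidth=160)
xm=np.array([np.cos(np.radians(9.8)),np.sin(np.radians(9.8)),0]);ym=np.array([-xm[1],xm[0],0])
for n in("wrist3","top3","scene3","top0","scene0"):
    d=np.load(n+".npz");P=pts(d)
    q=P.reshape(-1,3);q=np.c_[q@xm,q@ym,q[:,2]]
    s=q[(abs(q[:,0]-535)<16)&(q[:,2]>126)&(q[:,2]<139)&(q[:,1]<-15)&(q[:,1]>-60)];
    # dark-pixel centroid of screw
    g=d["pixels"].astype(int).sum(-1).reshape(-1)
    m=(abs(q[:,0]-535)<15)&(abs(q[:,1]+37)<16)&(q[:,2]>115)&(q[:,2]<140)
    dk=q[m&(g<300)]
    print(n,len(s),"high",(s.min(0)+s.max(0))/2 if len(s) else 0,"dark",len(dk),dk.mean(0),(dk.min(0)+dk.max(0))/2, "width",np.ptp(dk,0))
    h=q[(abs(q[:,0]-535)<10)&(q[:,2]>115)&(q[:,2]<123)&(q[:,1]<-20)&(q[:,1]>-90)];print("  hub end",np.sort(h[:,1])[:8] if len(h) else 0)
    c=q[(abs(q[:,0]-507)<12)&(q[:,2]>140)&(q[:,2]<160)&(q[:,1]<-80)&(q[:,1]>-190)]
    if len(c)>5:print("  pin end",np.sort(c[:,1])[:6],"xm",(c[:,0].min()+c[:,0].max())/2)
```

```text
wrist3 795 high [535.3 -35.2 131. ] dark 790 [534.8 -35.6 130.8] [534.9 -35.9 126.6] width [24.  24.8 18.7]
  hub end [-60.1 -60.1 -60.1 -60.1 -60.1 -60.1 -60.1 -60.1]
  pin end [-164.1 -164.1 -163.9 -163.9 -163.9 -163.7] xm 507.6223211148867
top3 53 high [536.  -39.  131.8] dark 69 [536.3 -38.9 129.6] [535.7 -39.  126.6] width [24.9 25.  21.7]
  hub end [-63.9 -63.6 -63.2 -62.9 -62.5 -62.4 -62.1 -62. ]
  pin end [-118.4 -115.9 -115.4 -114.8 -114.7 -114.6] xm 508.079340731813
scene3 77 high [533.5 -37.5 131. ] dark 95 [534.4 -38.9 129. ] [533.5 -38.  126.1] width [24.2 22.9 17.7]
  hub end [-63.7 -63.6 -63.2 -63.1 -62.9 -62.8 -62.8 -62.8]
  pin end [-166.7 -166.6 -166.4 -166.3 -166.3 -166.2] xm 506.9713139664682
top0 52 high [536.  -39.  132.6] dark 70 [536.2 -38.8 129.3] [535.7 -39.  126.4] width [25.  25.1 21.9]
  hub end [-64.  -63.6 -63.2 -62.9 -62.5 -62.4 -62.2 -62.1]
scene0 76 high [533.5 -37.2 130.3] dark 97 [534.2 -38.9 128.4] [532.8 -38.7 126.3] width [24.6 22.5 16.3]
  hub end [-62.9 -62.6 -62.5 -62.5 -62.4 -62.1 -61.8 -61.8]
```

```bash
python3 -m jog '[{"tx":-0.68,"ty":-0.24,"tz":0.1,"ax":0,"ay":0,"az":0.78,"hand":0.5},{"tx":-0.68,"ty":-0.24,"tz":0.1,"ax":0,"ay":0,"az":0.78,"hand":0.5},{"tx":-0.68,"ty":-0.24,"tz":0.1,"ax":0,"ay":0,"az":0.78,"hand":0.5},{"tx":-0.68,"ty":-0.24,"tz":0.1,"ax":0,"ay":0,"az":0.78,"hand":0.5},{"tx":-0.68,"ty":-0.24,"tz":0.1,"ax":0,"ay":0,"az":0.78,"hand":0.5}]'; python3 -c "
from h import *
go(486,-273.5,330,17.5)"
```

```text
time: 4.5
tool_pos: [505.8, -168.0, 372.7]
tcp_rot: [-179.9, 0.0, 63.8]
ft_force: [0.2, 0.8, -0.1]
finger_gap: 42.8
t 4.5 pos [ 505.8 -168.   372.7] [-179.9    0.    63.8] F [ 0.2  0.8 -0.1] M [-0.02   0.051  0.057] gap 42.8
t-units [-0.689  0.192  0.284] norm 116.0 a-units [-2.000e-03  1.000e-03  1.029e+00]
```

```bash
python3 -m jog '[{"tx":-0.69,"ty":0.19,"tz":0.15,"ax":0,"ay":0,"az":0.78,"hand":0.5},{"tx":-0.69,"ty":0.19,"tz":0.15,"ax":0,"ay":0,"az":0.78,"hand":0.5},{"tx":-0.69,"ty":0.19,"tz":0.15,"ax":0,"ay":0,"az":0.78,"hand":0.5},{"tx":-0.69,"ty":0.19,"tz":0.15,"ax":0,"ay":0,"az":0.78,"hand":0.5},{"tx":-0.69,"ty":0.19,"tz":0.15,"ax":0,"ay":0,"az":0.78,"hand":0.5}]'; python3 -m jog '[{"tx":0,"ty":0,"tz":0,"ax":0,"ay":0,"az":0.25,"hand":0.5},{"tx":0,"ty":0,"tz":0,"ax":0,"ay":0,"az":0.25,"hand":0.5},{"tx":0,"ty":0,"tz":0,"ax":0,"ay":0,"az":0.25,"hand":0.5},{"tx":0,"ty":0,"tz":0,"ax":0,"ay":0,"az":0.25,"hand":0.5}]';python3 - <<'E'
from h import *
from bench import *
d=snapshot("wrist");cv2.imwrite(f"pics/w4.png",d["pixels"][:,:,::-1]);np.savez(f"w4.npz",**d)
go(486,-273.5,243,17.5)
P=pts(d);q=P[(P[...,2]>85)&(P[...,2]<105)]
q=q[(abs(q[:,0]-486)<60)&(abs(q[:,1]+273)<40)]
print(len(q),cv2.minAreaRect(q[:,:2].astype(np.float32)),q.mean(0))
E
```

```text
time: 4.92
tool_pos: [486.5, -273.6, 349.9]
tcp_rot: [-179.9, 0.1, 28.7]
ft_force: [-0.6, 0.7, -0.3]
finger_gap: 42.7
time: 5.25
tool_pos: [487.3, -271.9, 350.9]
tcp_rot: [-180.0, 0.0, 18.2]
ft_force: [0.6, -0.2, -0.3]
finger_gap: 42.6
t 5.3 pos [ 487.4 -271.9  351. ] [-180.     0.    18.2] F [-0.3  1.   0.1] M [0.012 0.014 0.   ] gap 42.2
t-units [-0.012  0.008  0.72 ] norm 108.0 a-units [-0.001  0.001  0.015]
2319 ((486.2951354980469, -270.38677978515625), (82.61080169677734, 18.05851936340332), 18.088916778564453) [ 489.12285568 -269.44939132   97.57352358]
```

View pics/w4.png

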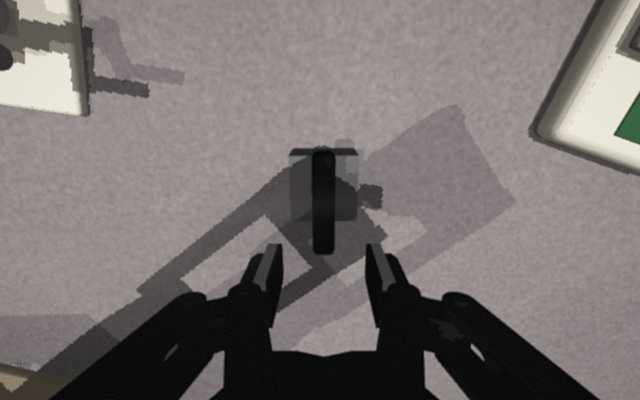

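The wrist view shows the bar at (323,150–255) centred between the pads and parallel to them, at yaw 18.2. Descending.

```bash
python3 -m jog '[{"tx":-0.005,"ty":0,"tz":0.72,"ax":0,"ay":0,"az":0,"hand":0.5},{"tx":-0.005,"ty":0,"tz":0.72,"ax":0,"ay":0,"az":0,"hand":0.5},{"tx":-0.005,"ty":0,"tz":0.72,"ax":0,"ay":0,"az":0,"hand":0.5},{"tx":-0.005,"ty":0,"tz":0.72,"ax":0,"ay":0,"az":0,"hand":0.5},{"tx":-0.005,"ty":0,"tz":0.72,"ax":0,"ay":0,"az":0,"hand":0.5}]' 50; python3 -m jog '[{"tx":0,"ty":0,"tz":0,"ax":0,"ay":0,"az":0,"hand":0.05},{"tx":0,"ty":0,"tz":0,"ax":0,"ay":0,"az":0,"hand":0.05},{"tx":0,"ty":0,"tz":0,"ax":0,"ay":0,"az":0,"hand":0.05},{"tx":0,"ty":0,"tz":0,"ax":0,"ay":0,"az":0,"hand":0.05}]' 60;python3 - <<'E'
from h import *
go(486,-273.5,243,18)
E
```

```text
time: 5.72
tool_pos: [486.1, -271.7, 242.1]
tcp_rot: [-179.8, 0.1, 18.1]
ft_force: [-0.1, -0.0, 1.1]
finger_gap: 42.9
time: 6.05
tool_pos: [487.9, -272.9, 246.6]
tcp_rot: [179.8, -0.2, 18.0]
ft_force: [-0.8, 1.2, 6.9]
finger_gap: 16.8
t 6.05 pos [ 487.9 -272.9  246.6] [179.8  -0.2  18. ] F [-0.8  1.2  6.9] M [ 0.129  0.064 -0.018] gap 16.8
t-units [-0.014 -0.001  0.024] norm 4.0 a-units [ 0.005 -0.004  0.001]
```

```bash
python3 -m jog '[{"tx":0,"ty":0,"tz":0,"ax":0,"ay":0,"az":0,"hand":0.05},{"tx":0,"ty":0,"tz":0,"ax":0,"ay":0,"az":0,"hand":0.05},{"tx":0,"ty":0,"tz":0,"ax":0,"ay":0,"az":0,"hand":0.05}]' 60;python3 - <<'E'
from h import *
go(486,-273.5,330,18)
E
```

```text
time: 6.3
tool_pos: [487.9, -272.9, 246.6]
tcp_rot: [179.8, -0.2, 18.0]
ft_force: [0.5, 1.0, 6.8]
finger_gap: 17.0
t 6.3 pos [ 487.9 -272.9  246.6] [179.8  -0.2  18. ] F [0.5 1.  6.8] M [0.12  0.052 0.006] gap 17.0
t-units [-0.011  0.002 -0.556] norm 83.0 a-units [ 0.005 -0.004  0.001]
```

```bash
python3 -m jog '[{"tx":0,"ty":0,"tz":-0.2,"ax":0,"ay":0,"az":0,"hand":0.05},{"tx":0,"ty":0,"tz":-0.4,"ax":0,"ay":0,"az":0,"hand":0.05},{"tx":0,"ty":0,"tz":-0.6,"ax":0,"ay":0,"az":0,"hand":0.05},{"tx":0,"ty":0,"tz":-0.8,"ax":0,"ay":0,"az":0,"hand":0.05},{"tx":0,"ty":0,"tz":-1,"ax":0,"ay":0,"az":0,"hand":0.05}]' 80;python3 - <<'E'
from h import *
from bench import *
d=snapshot("wrist");cv2.imwrite(f"pics/w5.png",d["pixels"][:,:,::-1])
go(534.5,54.2,430,99.8)
E
```

```text
time: 6.72
tool_pos: [486.6, -272.2, 396.3]
tcp_rot: [179.9, -0.1, 18.0]
ft_force: [1.4, -0.8, -1.6]
finger_gap: 16.8
t 6.77 pos [ 487.8 -272.9  403.9] [179.5  -0.4  18. ] F [ 1.6 -0.7  4.6] M [-0.074 -0.039 -0.049] gap 16.3
t-units [ 0.972 -1.976 -0.185] norm 331.0 a-units [ 1.600e-02  1.000e-03 -1.817e+00]
```

View pics/w5.png

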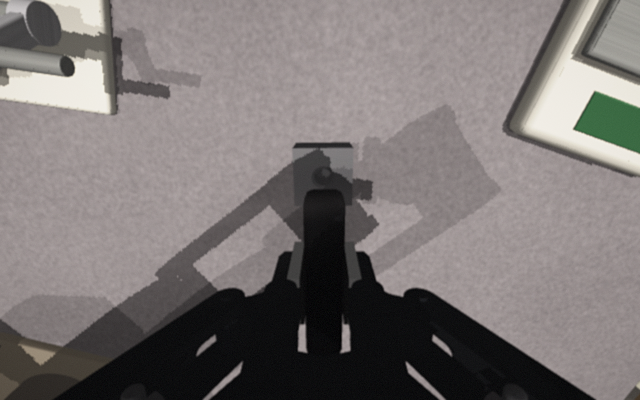

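Run:
```python
from h import *
from bench import *
np.set_printoptions(precision=1,suppress=True,linewidth=160)
s=sense();d=snapshot("wrist");np.savez("w6.npz",**d)
im=d["pixels"][130:230,270:370];cv2.imwrite("pics/w6.png",cv2.resize(im,None,fx=6,fy=6,interpolation=cv2.INTER_CUBIC)[:,:,::-1])
K,Rm,t=d["intrinsics"],d["R"],d["t"]
def ray(u,v,z):
    a=Rm.T@np.array([(u-K[0,2])/K[0,0],(v-K[1,2])/K[1,1],1]);c=-Rm.T@t
    return c+a*(z-c[2])/a[2]
print(s["tool_pos"],ray(322,173,46))
P=pts(d);q=P[(P[...,2]>40)&(P[...,2]<52)];q=q[(abs(q[:,0]-486)<50)&(abs(q[:,1]+273)<50)]
print(cv2.minAreaRect(q[:,:2].astype(np.float32)))
```

```text
[ 487.8 -272.9  403.9] [ 491.8 -272.    46. ]
((485.85498046875, -270.4165344238281), (63.946205139160156, 64.05805969238281), 18.611967086791992)
```

View pics/w6.png

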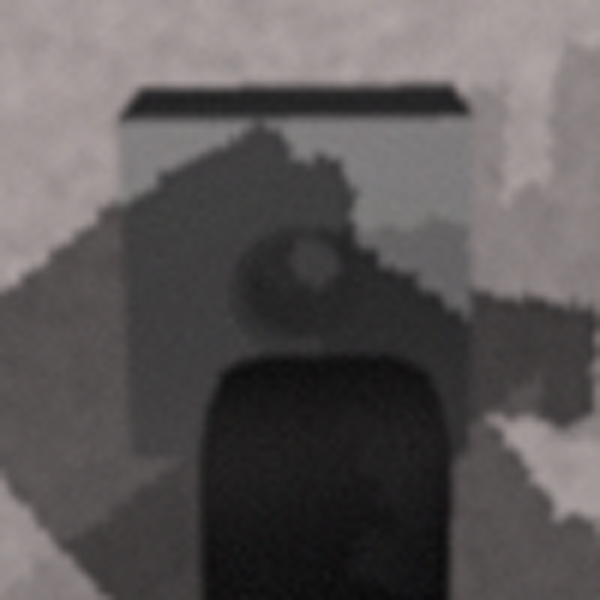

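```bash
python3 -m jog '[{"tx":0.4,"ty":-0.85,"tz":-0.15,"ax":0.01,"ay":0,"az":-0.75,"hand":0.05},{"tx":0.4,"ty":-0.85,"tz":-0.15,"ax":0.01,"ay":0,"az":-0.75,"hand":0.05},{"tx":0.4,"ty":-0.85,"tz":-0.15,"ax":0.01,"ay":0,"az":-0.75,"hand":0.05},{"tx":0.4,"ty":-0.85,"tz":-0.15,"ax":0.01,"ay":0,"az":-0.75,"hand":0.05},{"tx":0.4,"ty":-0.85,"tz":-0.15,"ax":0.01,"ay":0,"az":-0.75,"hand":0.05}]' 80;python3 - <<'E'
from h import *
go(534,54.6,430,99.8)
E
```

```text
time: 7.23
tool_pos: [504.8, -128.8, 417.4]
tcp_rot: [-179.7, -0.3, 52.4]
ft_force: [0.0, -0.6, -1.2]
finger_gap: 16.6
t 7.23 pos [ 504.8 -128.8  417.4] [-179.7   -0.3   52.4] F [ 0.  -0.6 -1.2] M [ 0.016 -0.043  0.02 ] gap 16.6
t-units [ 1.087 -0.593 -0.076] norm 186.0 a-units [-0.005 -0.008 -1.054]
```

```bash
python3 -m jog '[{"tx":0.8,"ty":-0.45,"tz":-0.03,"ax":0,"ay":0,"az":-0.7,"hand":0.05},{"tx":0.8,"ty":-0.45,"tz":-0.03,"ax":0,"ay":0,"az":-0.7,"hand":0.05},{"tx":0.8,"ty":-0.45,"tz":-0.03,"ax":0,"ay":0,"az":-0.7,"hand":0.05},{"tx":0.8,"ty":-0.45,"tz":-0.03,"ax":0,"ay":0,"az":-0.7,"hand":0.05},{"tx":0.8,"ty":-0.45,"tz":-0.03,"ax":0,"ay":0,"az":-0.7,"hand":0.05}]' 80;python3 - <<'E'
from h import *
go(534,54.6,400,99.8)
E
```

```text
time: 7.65
tool_pos: [525.8, 7.1, 421.7]
tcp_rot: [-179.8, -0.4, 83.9]
ft_force: [0.3, -0.8, -0.6]
finger_gap: 16.5
t 7.65 pos [525.8   7.1 421.7] [-179.8   -0.4   83.9] F [ 0.3 -0.8 -0.6] M [-0.048 -0.047 -0.017] gap 16.5
t-units [0.32  0.022 0.147] norm 53.0 a-units [-0.004 -0.01  -0.353]
```

```bash
python3 -m jog '[{"tx":0.32,"ty":0.022,"tz":0.147,"ax":0,"ay":-0.01,"az":-0.353,"hand":0.05},{"tx":0.32,"ty":0.022,"tz":0.147,"ax":0,"ay":-0.01,"az":-0.353,"hand":0.05},{"tx":0.32,"ty":0.022,"tz":0.147,"ax":0,"ay":-0.01,"az":-0.353,"hand":0.05},{"tx":0.32,"ty":0.022,"tz":0.147,"ax":0,"ay":-0.01,"az":-0.353,"hand":0.05},{"tx":0.32,"ty":0.022,"tz":0.147,"ax":0,"ay":-0.01,"az":-0.353,"hand":0.05}]' 80;python3 -m jog '[{"tx":0,"ty":0,"tz":0,"ax":0,"ay":0,"az":0,"hand":0.05},{"tx":0,"ty":0,"tz":0,"ax":0,"ay":0,"az":0,"hand":0.05}]';python3 - <<'E'
from h import *
from bench import *
for n in("scene","wrist"):
    d=snapshot(n);cv2.imwrite(f"pics/{n}7.png",d["pixels"][:,:,::-1]);np.savez(f"{n}7.npz",**d)
e=np.load("scene7.npz")["pixels"][110:210,230:350]
cv2.imwrite("pics/s7c.png",cv2.resize(e,None,fx=6,fy=6,interpolation=cv2.INTER_CUBIC)[:,:,::-1])
go(534,54.6,400,99.8)
E
```

```text
time: 8.07
tool_pos: [534.4, 51.1, 399.6]
tcp_rot: [-179.8, 0.1, 99.1]
ft_force: [-0.3, -0.3, -1.4]
finger_gap: 16.9
time: 8.23
tool_pos: [534.5, 50.5, 399.9]
tcp_rot: [-179.8, 0.1, 99.0]
ft_force: [0.3, 0.2, -2.5]
finger_gap: 16.4
t 8.33 pos [534.5  50.5 399.8] [-1.798e+02  1.000e-01  9.910e+01] F [ 0.3 -0.3 -1.4] M [-0.033 -0.04   0.03 ] gap 16.3
t-units [ 0.027  0.001 -0.001] norm 4.0 a-units [-0.005  0.001 -0.016]
```

View pics/s7c.png

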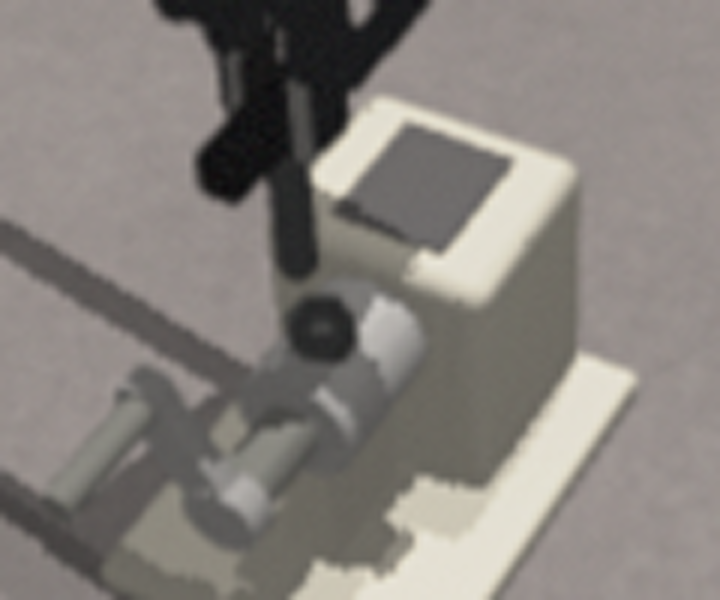

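View pics/wrist7.png

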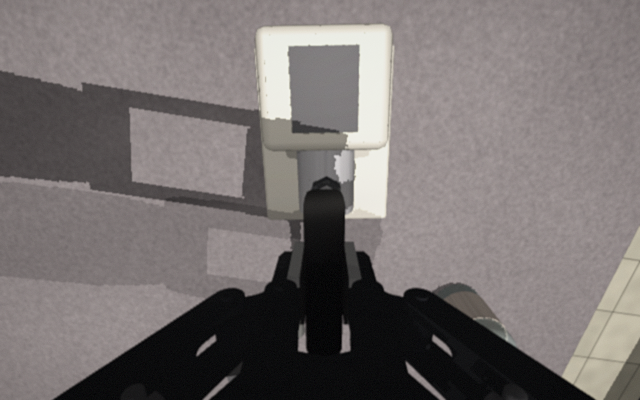

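Run:
```python
from h import *
np.set_printoptions(precision=1,suppress=True,linewidth=160)
d=np.load("scene7.npz");K,Rm,t=d["intrinsics"],d["R"],d["t"]
def ray(u,v,z):
    a=Rm.T@np.array([(u-K[0,2])/K[0,0],(v-K[1,2])/K[1,1],1]);c=-Rm.T@t
    return c+a*(z-c[2])/a[2]
def proj(X):
    c=Rm@X+t;return (K@c)[:2]/c[2]
S=ray(230+(325+.5)/6-.5,110+(325+.5)/6-.5,133);print("S",S)
for h in(24,28,32,60):print(h,proj(S+[0,0,h]),"crop",((proj(S+[0,0,h])-[230,110]+.5)*6-.5))
P=pts(d)
sub=P[135:157,273:284].reshape(-1,3);g=sub[(sub[:,2]>155)&(sub[:,2]<235)&(abs(sub[:,0]-534)<25)&(abs(sub[:,1]-50)<25)]
for lo in range(155,215,10):
    m=(g[:,2]>=lo)&(g[:,2]<lo+10);print(lo,m.sum(),g[m].mean(0))
c=-Rm.T@t;print("cam",c)
```

```text
S [536.4  52.7 133. ]
24 [283.  156.2] crop [320.4 280. ]
28 [282.8 155. ] crop [319.6 272.3]
32 [282.7 153.7] crop [318.8 264.6]
60 [281.8 144.4] crop [313.  208.8]
155 2 [536.4  43.8 164.9]
165 22 [535.   43.4 170.6]
175 26 [534.3  43.  179.8]
185 25 [534.8  42.5 190.3]
195 24 [534.3  42.5 200.3]
205 27 [534.9  43.8 209.4]
cam [ 982.  -387.   787.9]
```

Run:
```python
from h import *
np.set_printoptions(precision=1,suppress=True,linewidth=200)
d=np.load("scene7.npz");g=d["pixels"].astype(int).sum(-1)//3
for v in range(142,160,2):print(v,list(g[v,268:296]))
print()
for v in range(156,174):print(v,list(g[v,268:300]))
b=np.load("scene3.npz")["pixels"].astype(int).sum(-1)//3
print()
for v in range(156,174):print(v,list(b[v,268:300]))
```

```text
142 [np.int64(23), np.int64(22), np.int64(45), np.int64(94), np.int64(130), np.int64(140), np.int64(111), np.int64(65), np.int64(42), np.int64(40), np.int64(39), np.int64(40), np.int64(38), np.int64(50), np.int64(116), np.int64(138), np.int64(143), np.int64(180), np.int64(188), np.int64(158), np.int64(121), np.int64(108), np.int64(108), np.int64(108), np.int64(108), np.int64(107), np.int64(107), np.int64(108)]
144 [np.int64(106), np.int64(110), np.int64(132), np.int64(139), np.int64(140), np.int64(141), np.int64(115), np.int64(70), np.int64(41), np.int64(40), np.int64(41), np.int64(41), np.int64(38), np.int64(48), np.int64(99), np.int64(128), np.int64(128), np.int64(108), np.int64(78), np.int64(65), np.int64(63), np.int64(70), np.int64(96), np.int64(108), np.int64(107), np.int64(108), np.int64(108), np.int64(108)]
146 [np.int64(140), np.int64(141), np.int64(141), np.int64(140), np.int64(139), np.int64(140), np.int64(125), np.int64(79), np.int64(42), np.int64(37), np.int64(41), np.int64(41), np.int64(39), np.int64(41), np.int64(83), np.int64(124), np.int64(134), np.int64(125), np.int6
[... 19095 characters left out ...]
4(188), np.int64(184), np.int64(181), np.int64(178), np.int64(174), np.int64(169), np.int64(162), np.int64(155), np.int64(149), np.int64(142), np.int64(133), np.int64(123), np.int64(111), np.int64(100), np.int64(98)]
173 [np.int64(148), np.int64(145), np.int64(138), np.int64(124), np.int64(110), np.int64(108), np.int64(110), np.int64(117), np.int64(140), np.int64(161), np.int64(174), np.int64(191), np.int64(200), np.int64(199), np.int64(196), np.int64(194), np.int64(191), np.int64(184), np.int64(180), np.int64(176), np.int64(175), np.int64(170), np.int64(165), np.int64(156), np.int64(150), np.int64(142), np.int64(134), np.int64(124), np.int64(112), np.int64(101), np.int64(99), np.int64(101)]
```

Run:
```python
from h import *
np.set_printoptions(precision=1,suppress=True,linewidth=160)
d=np.load("scene7.npz");K,Rm,t=d["intrinsics"],d["R"],d["t"]
def ray(u,v,z):
    a=Rm.T@np.array([(u-K[0,2])/K[0,0],(v-K[1,2])/K[1,1],1]);c=-Rm.T@t
    return c+a*(z-c[2])/a[2]
def proj(X):
    c=Rm@np.array(X)+t;return (K@c)[:2]/c[2]
print("S",ray(283.1,163.8,133),"pred",proj([534.2,53.4,133]))
for z in(161,175,190):print(z,"key pred from TCP",proj([534.7,49.3,z]))
print("tip obs",ray(280,154.7,161.4))
# wrist7: screw apex and bar edge
d=np.load("wrist7.npz");K,Rm,t=d["intrinsics"],d["R"],d["t"];P=pts(d)
xm=np.array([np.cos(np.radians(9.8)),np.sin(np.radians(9.8)),0]);ym=np.array([-xm[1],xm[0],0])
q=P.reshape(-1,3);m=(q[:,2]>235)&(q[:,2]<262);q=q[m];q=np.c_[q@xm,q@ym,q[:,2]];q=q[(abs(q[:,0]-535)<25)&(q[:,1]>-35)]
print(len(q))
for lo in range(-35,10,6):
    k=q[(q[:,1]>=lo)&(q[:,1]<lo+6)]
    if len(k):print(lo,len(k),k[:,0].min(),k[:,0].max(),k[:,2].mean())
im=d["pixels"][130:380,210:440];cv2.imwrite("pics/w7c.png",cv2.resize(im,None,fx=2.4,fy=2.4,interpolation=cv2.INTER_CUBIC)[:,:,::-1])
```

```text
S [535.4  51.7 133. ] pred [283.2 163.1]
161 key pred from TCP [281.2 155.5]
175 key pred from TCP [280.7 150.9]
190 key pred from TCP [280.2 145.9]
tip obs [531.2  49.2 161.4]
4917
-35 1886 512.377763470035 556.2171799112871 249.6184735625122
-29 634 519.5889556439091 548.900179895556 250.6763002702374
-23 505 525.8603789553431 543.5612405796347 250.8441495395979
-17 545 525.5699119298108 543.5669972567952 250.74223589492362
-11 556 525.8057770163624 543.474432571528 250.79110578204177
-5 791 525.7634862520372 543.6344337540864 246.92624328547913
```

View pics/w7c.png

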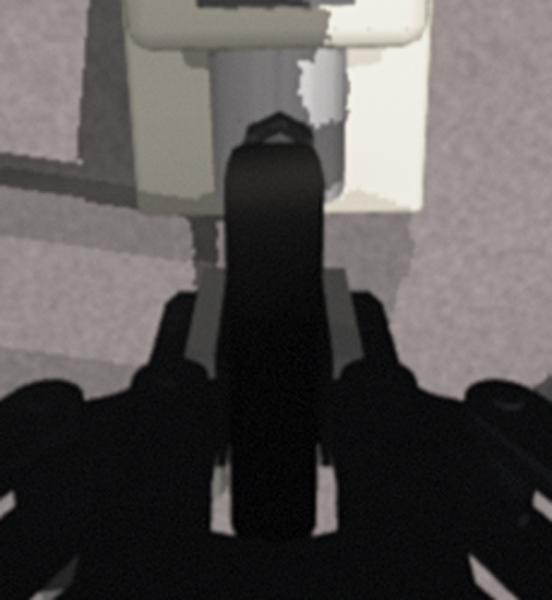

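Run:
```python
from h import *
np.set_printoptions(precision=1,suppress=True,linewidth=160)
xm=np.array([np.cos(np.radians(9.8)),np.sin(np.radians(9.8)),0]);ym=np.array([-xm[1],xm[0],0])
d=np.load("wrist7.npz");P=pts(d);q=P.reshape(-1,3);q=np.c_[q@xm,q@ym,q[:,2]]
k=q[(abs(q[:,0]-535)<10)&(q[:,2]>232)&(q[:,2]<258)&(q[:,1]>-35)];print("bar far end wrist",np.percentile(k[:,1],[95,99,100]))
d=np.load("scene7.npz");P=pts(d);q=P.reshape(-1,3);q=np.c_[q@xm,q@ym,q[:,2]]
# bar near end (-ym side) in scene
k=q[(abs(q[:,0]-533)<16)&(q[:,2]>225)&(q[:,2]<262)&(q[:,1]<-50)&(q[:,1]>-110)]
print(len(k),"near end scene",np.percentile(k[:,1],[0,1,3,10]),k[k[:,1]<-70].mean(0))
print("TCP ym -41.2")
```

```text
bar far end wrist [-0.6 -0.3 -0. ]
267 near end scene [-87.9 -87.2 -86.9 -85.7] [534.3 -80.7 244.7]
TCP ym -41.2
```

```bash
python3 -m jog '[{"tx":0.04,"ty":0.008,"tz":0.05,"ax":0,"ay":0,"az":-0.016,"hand":0.05},{"tx":0.04,"ty":0.008,"tz":0.1,"ax":0,"ay":0,"az":-0.016,"hand":0.05},{"tx":0.04,"ty":0.008,"tz":0.15,"ax":0,"ay":0,"az":-0.016,"hand":0.05},{"tx":0.04,"ty":0.008,"tz":0.15,"ax":0,"ay":0,"az":-0.016,"hand":0.05},{"tx":0.04,"ty":0.008,"tz":0.15,"ax":0,"ay":0,"az":-0.016,"hand":0.05}]' 80;python3 - <<'E'
from h import *
from bench import *
for n in("scene","wrist"):
    d=snapshot(n);np.savez(f"{n}8.npz",**d)
e=np.load("scene8.npz")["pixels"][130:190,250:330]
cv2.imwrite("pics/s8c.png",cv2.resize(e,None,fx=9,fy=9,interpolation=cv2.INTER_CUBIC)[:,:,::-1])
go(534,54.6,400,99.8)
E
```

```text
time: 8.75
tool_pos: [534.2, 57.1, 375.6]
tcp_rot: [-179.6, 0.0, 99.9]
ft_force: [-0.1, -0.3, -0.4]
finger_gap: 16.7
t 8.85 pos [534.6  57.  376.9] [-179.7    0.    99.9] F [ 0.5 -0.2 -1.8] M [-0.    -0.005 -0.002] gap 16.3
t-units [-0.015 -0.008 -0.154] norm 23.0 a-units [-0.006  0.001  0.001]
```

View pics/s8c.png

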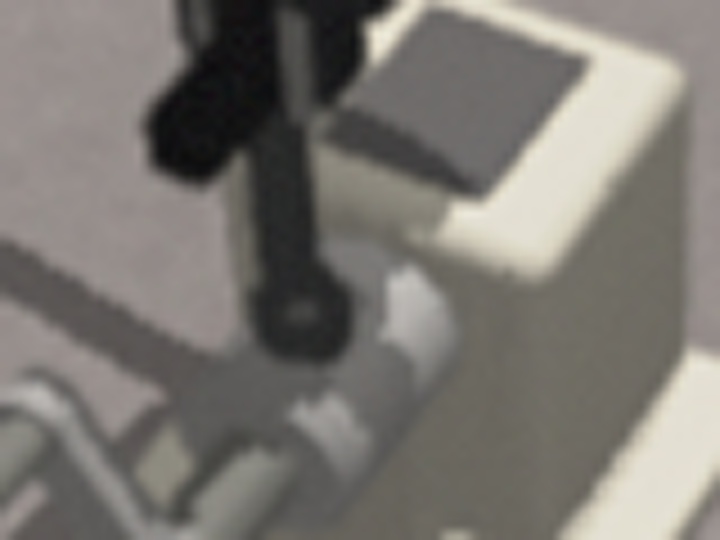

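```bash
python3 -m jog '[{"tx":-0.007,"ty":0.02,"tz":0,"ax":0,"ay":0,"az":0,"hand":0.05},{"tx":-0.007,"ty":0.02,"tz":0,"ax":0,"ay":0,"az":0,"hand":0.05},{"tx":-0.007,"ty":0.02,"tz":0,"ax":0,"ay":0,"az":0,"hand":0.05}]' 80;python3 - <<'E'
from h import *
from bench import *
for n in("scene","wrist"):
    d=snapshot(n);np.savez(f"{n}9.npz",**d)
e=np.load("scene9.npz")["pixels"][130:190,250:330]
cv2.imwrite("pics/s9c.png",cv2.resize(e,None,fx=9,fy=9,interpolation=cv2.INTER_CUBIC)[:,:,::-1])
e=np.load("wrist9.npz")["pixels"][130:280,230:430]
cv2.imwrite("pics/w9c.png",cv2.resize(e,None,fx=4,fy=4,interpolation=cv2.INTER_CUBIC)[:,:,::-1])
go(534,54.6,400,99.8)
E
```

```text
time: 9.1
tool_pos: [538.0, 56.5, 377.3]
tcp_rot: [-179.8, 0.0, 99.9]
ft_force: [0.1, 0.1, -1.7]
finger_gap: 16.8
t 9.2 pos [537.8  56.5 377.1] [-179.8    0.    99.9] F [-0.1 -0.3 -1.1] M [-0.024 -0.027  0.04 ] gap 16.5
t-units [-0.008 -0.028 -0.153] norm 23.0 a-units [-0.005  0.001  0.001]
```

View pics/s9c.png

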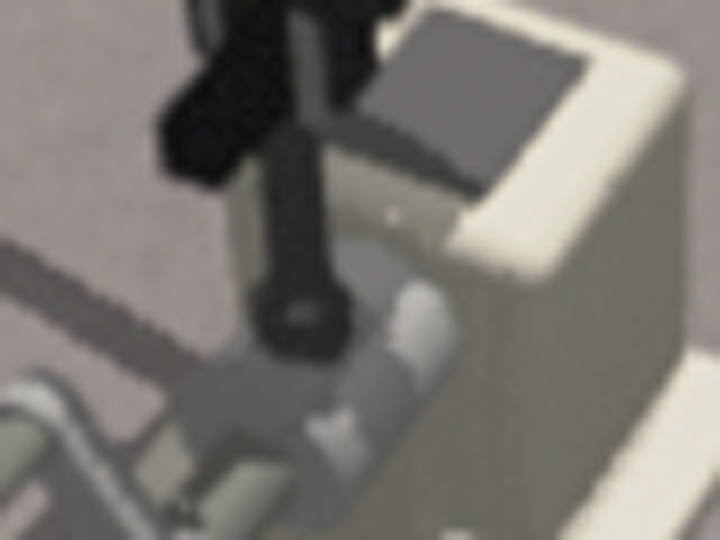

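View pics/w9c.png

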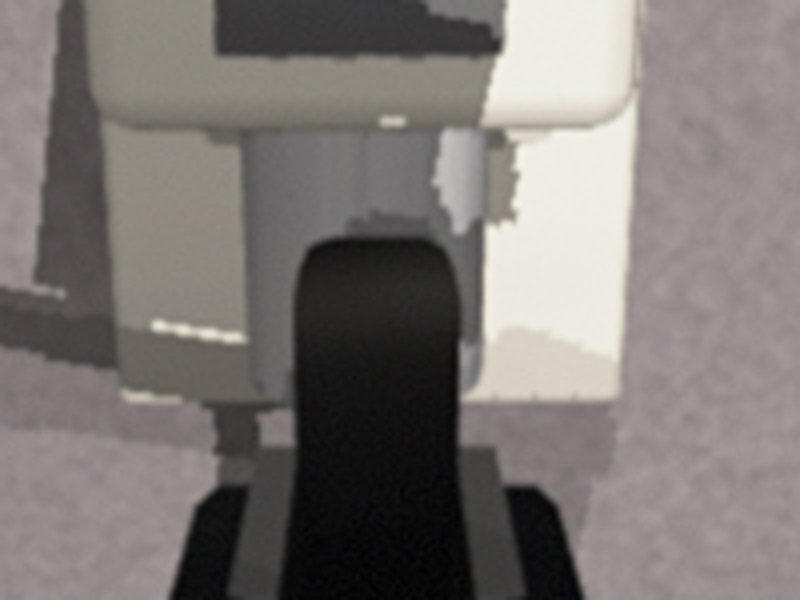

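```bash
python3 -m jog '[{"tx":0.007,"ty":-0.01,"tz":0,"ax":0,"ay":0,"az":0,"hand":0.05},{"tx":0.007,"ty":-0.01,"tz":0.02,"ax":0,"ay":0,"az":0,"hand":0.05},{"tx":0.007,"ty":-0.01,"tz":0.04,"ax":0,"ay":0,"az":0,"hand":0.05},{"tx":0.007,"ty":-0.01,"tz":0.055,"ax":0,"ay":0,"az":0,"hand":0.05},{"tx":0.007,"ty":-0.01,"tz":0.055,"ax":0,"ay":0,"az":0,"hand":0.05}]' 80;python3 - <<'E'
from h import *
go(534,54.6,361,99.8)
E
```

```text
time: 9.62
tool_pos: [535.8, 57.3, 367.7]
tcp_rot: [-179.7, 0.0, 99.9]
ft_force: [0.5, 1.3, -0.8]
finger_gap: 16.3
t 9.62 pos [535.8  57.3 367.7] [-179.7    0.    99.9] F [ 0.5  1.3 -0.8] M [0.038 0.022 0.005] gap 16.3
t-units [-0.016 -0.015  0.045] norm 7.0 a-units [-0.007  0.001  0.001]
```

```bash
python3 -m jog '[{"tx":0,"ty":0,"tz":0.01,"ax":0,"ay":0,"az":0,"hand":0.05},{"tx":0,"ty":0,"tz":0.02,"ax":0,"ay":0,"az":0,"hand":0.05},{"tx":0,"ty":0,"tz":0.03,"ax":0,"ay":0,"az":0,"hand":0.05},{"tx":0,"ty":0,"tz":0.03,"ax":0,"ay":0,"az":0,"hand":0.05}]' 80;python3 - <<'E'
from h import *
go(534,54.6,361,99.8)
E
```

```text
time: 9.95
tool_pos: [536.0, 57.3, 363.8]
tcp_rot: [-179.7, 0.0, 99.9]
ft_force: [0.0, -0.3, -1.5]
finger_gap: 16.9
t 9.95 pos [536.   57.3 363.8] [-179.7    0.    99.9] F [ 0.  -0.3 -1.5] M [-0.017 -0.044  0.025] gap 16.9
t-units [-0.015 -0.016  0.018] norm 4.0 a-units [-0.006  0.001  0.001]
```

```bash
python3 -m jog '[{"tx":0,"ty":0,"tz":0.01,"ax":0,"ay":0,"az":0,"hand":0.05},{"tx":0,"ty":0,"tz":0.02,"ax":0,"ay":0,"az":0,"hand":0.05},{"tx":0,"ty":0,"tz":0.02,"ax":0,"ay":0,"az":0,"hand":0.05}]' 80;python3 - <<'E'
from h import *
from bench import *
d=snapshot("scene");np.savez("scene10.npz",**d)
e=d["pixels"][130:190,250:330]
cv2.imwrite("pics/s10c.png",cv2.resize(e,None,fx=9,fy=9,interpolation=cv2.INTER_CUBIC)[:,:,::-1])
go(534,54.6,361,99.8)
E
```

```text
time: 10.2
tool_pos: [535.9, 57.3, 360.8]
tcp_rot: [-179.7, 0.0, 99.9]
ft_force: [-1.9, 1.1, -0.9]
finger_gap: 16.6
t 10.25 pos [536.   57.3 360.9] [-179.7    0.    99.9] F [ 0.1 -0.6 -0.4] M [ 0.045 -0.038 -0.036] gap 16.5
t-units [-0.015 -0.016 -0.   ] norm 3.0 a-units [-0.006  0.001  0.001]
```

View pics/s10c.png

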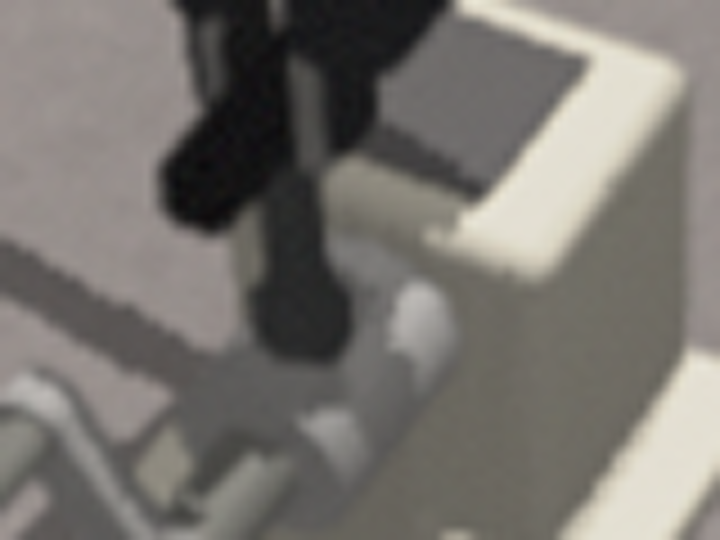

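The scene view shows the shank seated in the screw head at crop (300,320). The wrist force is about zero and the tip is about 10 mm deep. I'll start tightening, turning about the key's own axis and following the sink.

```bash
cat >> h.py <<'E'
def feel(n=6):
    from bench import sense,snapshot
    M=[];F=[]
    for i in range(n):
        s=sense();M.append(s["wrist_torque"]);F.append(s["ft_force"])
        if i<n-1:snapshot("top")
    M=np.array(M);F=np.array(F)
    print("t",round(s["time"],2),"pos",s["tool_pos"].round(1),"rpy",s["tcp_rot"].round(2),"F",F.mean(0).round(1),"M",M.mean(0).round(3),"sd",M.std(0).round(3)[2],"gap",round(s["finger_gap"],1))
E
python3 -c "
from h import *;feel()"
python3 -m jog '[{"tx":-0.002,"ty":0.0015,"tz":0.002,"ax":0,"ay":0,"az":0.09,"hand":0.05},{"tx":-0.003,"ty":0.003,"tz":0.005,"ax":0,"ay":0,"az":0.18,"hand":0.05},{"tx":-0.005,"ty":0.005,"tz":0.007,"ax":0,"ay":0,"az":0.27,"hand":0.05},{"tx":-0.007,"ty":0.007,"tz":0.01,"ax":0,"ay":0,"az":0.36,"hand":0.05},{"tx":-0.007,"ty":0.0075,"tz":0.012,"ax":0,"ay":0,"az":0.44,"hand":0.05}]'
python3 -c "
from h import *;feel()"
```

```text
t 10.5 pos [536.   57.3 361.2] rpy [-1.7975e+02  4.0000e-02  9.9860e+01] F [-0.2  0.1 -1.3] M [0.076 0.036 0.001] sd 0.025 gap 16.9
time: 10.92
tool_pos: [537.0, 56.9, 359.7]
tcp_rot: [-179.7, 0.1, 79.9]
ft_force: [-5.0, 2.5, 4.1]
finger_gap: 16.6
t 11.17 pos [537.   56.9 359.7] rpy [-1.797e+02  8.000e-02  8.015e+01] F [-4.7  2.6  3.4] M [0.616 1.03  0.191] sd 0.027 gap 16.6
```

```bash
python3 -m jog '[{"tx":0.004,"ty":-0.009,"tz":-0.003,"ax":0,"ay":0,"az":0,"hand":0.05},{"tx":0.004,"ty":-0.009,"tz":-0.003,"ax":0,"ay":0,"az":0,"hand":0.05},{"tx":0.004,"ty":-0.009,"tz":-0.003,"ax":0,"ay":0,"az":0.06,"hand":0.05},{"tx":0.004,"ty":-0.009,"tz":-0.003,"ax":0,"ay":0,"az":0.06,"hand":0.05}]'
python3 -c "
from h import *;feel()"
```

```text
time: 11.5
tool_pos: [536.2, 57.3, 359.8]
tcp_rot: [-179.8, 0.1, 77.3]
ft_force: [0.6, 1.2, -1.0]
finger_gap: 16.9
t 11.75 pos [536.2  57.3 359.8] rpy [-1.798e+02  1.300e-01  7.742e+01] F [ 0.7  1.1 -1.5] M [ 0.288 -0.211  0.191] sd 0.025 gap 16.4
```

```bash
python3 -m jog '[{"tx":0,"ty":0,"tz":0.0013,"ax":0,"ay":0,"az":0.05,"hand":0.05},{"tx":0,"ty":0,"tz":0.0026,"ax":0,"ay":0,"az":0.1,"hand":0.05},{"tx":0,"ty":0,"tz":0.0026,"ax":0,"ay":0,"az":0.1,"hand":0.05}]'
python3 -c "
from h import *;feel()"
python3 -m jog '[{"tx":0,"ty":0,"tz":0.0013,"ax":0,"ay":0,"az":0.05,"hand":0.05},{"tx":0,"ty":0,"tz":0.0026,"ax":0,"ay":0,"az":0.1,"hand":0.05},{"tx":0,"ty":0,"tz":0.0026,"ax":0,"ay":0,"az":0.1,"hand":0.05}]'
python3 -c "
from h import *;feel()"
```

```text
time: 12.0
tool_pos: [536.2, 57.3, 359.8]
tcp_rot: [-179.8, 0.1, 72.8]
ft_force: [0.9, 0.7, 0.5]
finger_gap: 16.5
t 12.25 pos [536.2  57.3 359.8] rpy [-1.7984e+02  1.4000e-01  7.2920e+01] F [0.9 1.1 1.5] M [ 0.25  -0.202  0.195] sd 0.026 gap 16.9
time: 12.5
tool_pos: [536.3, 57.2, 359.7]
tcp_rot: [-179.9, 0.1, 68.3]
ft_force: [1.3, 0.5, 3.8]
finger_gap: 16.4
t 12.75 pos [536.3  57.2 359.7] rpy [-1.7987e+02  1.5000e-01  6.8440e+01] F [0.8 0.7 5. ] M [ 0.17  -0.139  0.192] sd 0.034 gap 16.6
```

Run:
```python
from h import *
from bench import *
d=snapshot("scene");np.savez("scene11.npz",**d)
e=d["pixels"][120:190,250:330]
cv2.imwrite("pics/s11c.png",cv2.resize(e,None,fx=8,fy=8,interpolation=cv2.INTER_CUBIC)[:,:,::-1])
d=snapshot("wrist");np.savez("wrist11.npz",**d);cv2.imwrite("pics/w11.png",d["pixels"][:,:,::-1])
```

```text
(no output)
```

View pics/s11c.png

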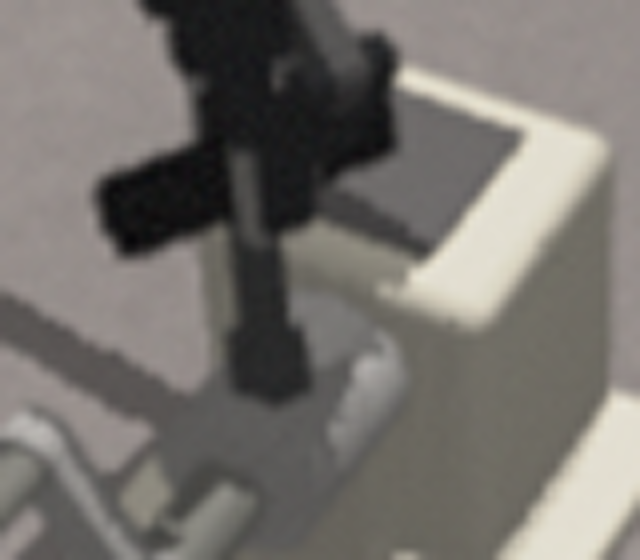

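View pics/w11.png

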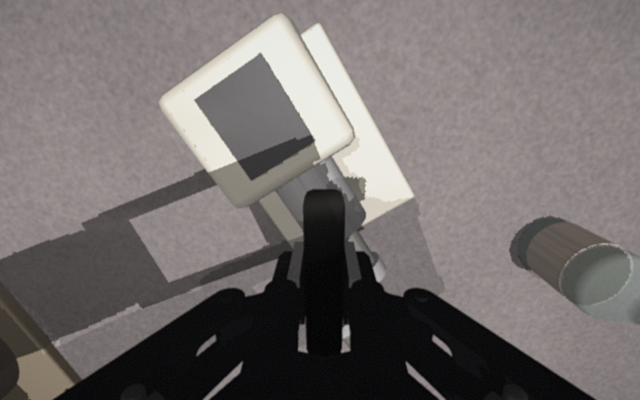

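The screw head has visibly turned with the key, and the jaws are still square on the bar. I'll continue without pushing down and watch Fz.

```bash
python3 -m jog '[{"tx":0,"ty":0,"tz":0,"ax":0,"ay":0,"az":0.05,"hand":0.05},{"tx":0,"ty":0,"tz":0,"ax":0,"ay":0,"az":0.1,"hand":0.05},{"tx":0,"ty":0,"tz":0,"ax":0,"ay":0,"az":0.1,"hand":0.05}]'
python3 -c "
from h import *;feel()"
```

```text
time: 13.1
tool_pos: [536.3, 57.2, 359.7]
tcp_rot: [-179.9, 0.2, 63.8]
ft_force: [1.3, 0.2, 5.4]
finger_gap: 16.6
t 13.35 pos [536.3  57.2 359.6] rpy [-1.7989e+02  1.6000e-01  6.3970e+01] F [1.3 0.5 5.5] M [ 0.047 -0.275  0.197] sd 0.025 gap 16.4
```

```bash
python3 -m jog '[{"tx":0,"ty":0,"tz":0,"ax":0,"ay":0,"az":0.05,"hand":0.05},{"tx":0,"ty":0,"tz":0,"ax":0,"ay":0,"az":0.1,"hand":0.05},{"tx":0,"ty":0,"tz":0,"ax":0,"ay":0,"az":0.1,"hand":0.05}]'
python3 -c "
from h import *;feel()"
```

```text
time: 13.6
tool_pos: [536.4, 57.1, 359.7]
tcp_rot: [-179.9, 0.2, 59.3]
ft_force: [1.5, 0.1, 5.8]
finger_gap: 16.5
t 13.85 pos [536.4  57.1 359.7] rpy [-1.7991e+02  1.7000e-01  5.9470e+01] F [1.4 0.2 5.5] M [ 0.003 -0.325  0.219] sd 0.014 gap 16.3
```

```bash
python3 -m jog '[{"tx":0,"ty":0,"tz":0,"ax":0,"ay":0,"az":0.03,"hand":0.05},{"tx":0,"ty":0,"tz":0,"ax":0,"ay":0,"az":0.06,"hand":0.05},{"tx":0,"ty":0,"tz":0,"ax":0,"ay":0,"az":0.06,"hand":0.05}]'
python3 -c "
from h import *;feel(8)"
```

```text
time: 14.1
tool_pos: [536.4, 57.1, 359.6]
tcp_rot: [-179.9, 0.2, 56.7]
ft_force: [2.5, -0.4, 5.2]
finger_gap: 16.6
t 14.45 pos [536.4  57.1 359.6] rpy [-1.7993e+02  1.7000e-01  5.6740e+01] F [ 2.1 -0.7  5.3] M [-0.088 -0.468  0.228] sd 0.028 gap 16.4
```

```bash
python3 -m jog '[{"tx":0.001,"ty":0.003,"tz":0,"ax":0,"ay":0,"az":0.03,"hand":0.05},{"tx":0.001,"ty":0.003,"tz":0,"ax":0,"ay":0,"az":0.06,"hand":0.05},{"tx":0.001,"ty":0.003,"tz":0,"ax":0,"ay":0,"az":0.06,"hand":0.05}]'
python3 -c "
from h import *;feel(10)"
```

```text
time: 14.7
tool_pos: [536.7, 57.0, 359.6]
tcp_rot: [-179.9, 0.2, 54.0]
ft_force: [1.4, 0.5, 7.0]
finger_gap: 16.5
t 15.15 pos [536.7  57.  359.6] rpy [-179.9     0.19   54.04] F [ 0.9 -0.   6.6] M [-0.042 -0.152  0.206] sd 0.029 gap 17.0
```

```bash
python3 -m jog '[{"tx":0.0005,"ty":0.001,"tz":0,"ax":0,"ay":0,"az":0.04,"hand":0.05},{"tx":0.0005,"ty":0.001,"tz":0,"ax":0,"ay":0,"az":0.08,"hand":0.05},{"tx":0.0005,"ty":0.001,"tz":0,"ax":0,"ay":0,"az":0.08,"hand":0.05}]'
python3 -c "
from h import *;feel(10)"
```

```text
time: 15.4
tool_pos: [536.8, 57.0, 359.6]
tcp_rot: [-179.9, 0.2, 50.3]
ft_force: [0.1, -0.2, 6.5]
finger_gap: 16.3
t 15.85 pos [536.8  57.  359.6] rpy [-179.92    0.21   50.44] F [ 0.2 -0.1  6.6] M [-0.094 -0.083  0.23 ] sd 0.023 gap 16.6
```

```bash
python3 -m jog '[{"tx":0.0005,"ty":0.001,"tz":0,"ax":0,"ay":0,"az":0.04,"hand":0.05},{"tx":0.0005,"ty":0.001,"tz":0,"ax":0,"ay":0,"az":0.08,"hand":0.05},{"tx":0.0005,"ty":0.001,"tz":0,"ax":0,"ay":0,"az":0.08,"hand":0.05}]'
python3 -c "
from h import *;feel(10)"
```

```text
time: 16.1
tool_pos: [537.0, 56.9, 359.6]
tcp_rot: [-179.9, 0.2, 46.7]
ft_force: [-0.0, -0.2, 7.0]
finger_gap: 16.9
t 16.55 pos [537.   56.9 359.6] rpy [-179.92    0.22   46.84] F [ 0.1 -0.4  7.1] M [-0.12  -0.037  0.217] sd 0.031 gap 16.8
```

```bash
python3 -m jog '[{"tx":0.0005,"ty":0.001,"tz":0,"ax":0,"ay":0,"az":0.04,"hand":0.05},{"tx":0.0005,"ty":0.001,"tz":0,"ax":0,"ay":0,"az":0.08,"hand":0.05},{"tx":0.0005,"ty":0.001,"tz":0,"ax":0,"ay":0,"az":0.08,"hand":0.05}]'
python3 -c "
from h import *;feel(16)"
```

```text
time: 16.8
tool_pos: [537.1, 56.9, 359.6]
tcp_rot: [-179.9, 0.2, 43.1]
ft_force: [-0.5, -0.1, 6.6]
finger_gap: 16.9
t 17.55 pos [537.1  56.8 359.6] rpy [-179.93    0.23   43.24] F [-0.  -0.6  6.8] M [-0.156  0.02   0.25 ] sd 0.036 gap 16.7
```

```bash
python3 -m jog '[{"tx":0,"ty":0.0005,"tz":0,"ax":0,"ay":0,"az":0.03,"hand":0.05},{"tx":0,"ty":0.0005,"tz":0,"ax":0,"ay":0,"az":0.06,"hand":0.05},{"tx":0,"ty":0.0005,"tz":0,"ax":0,"ay":0,"az":0.06,"hand":0.05}]'
python3 -c "
from h import *;feel(16)"
```

```text
time: 17.8
tool_pos: [537.1, 56.8, 359.6]
tcp_rot: [-179.9, 0.2, 40.5]
ft_force: [0.6, -0.2, 7.7]
finger_gap: 16.6
t 18.55 pos [537.1  56.8 359.5] rpy [-179.94    0.24   40.54] F [ 0.  -0.8  6.9] M [-0.179  0.014  0.259] sd 0.023 gap 16.7
```

```bash
python3 -m jog '[{"tx":0,"ty":0.0005,"tz":0,"ax":0,"ay":0,"az":0.04,"hand":0.05},{"tx":0,"ty":0.0005,"tz":0,"ax":0,"ay":0,"az":0.08,"hand":0.05},{"tx":0,"ty":0.0005,"tz":0,"ax":0,"ay":0,"az":0.08,"hand":0.05}]'
python3 -c "
from h import *;feel(16)"
```

```text
time: 18.8
tool_pos: [537.2, 56.7, 359.6]
tcp_rot: [-180.0, 0.2, 36.8]
ft_force: [0.5, -1.5, 7.6]
finger_gap: 16.2
t 19.55 pos [537.2  56.7 359.6] rpy [-179.96    0.25   36.94] F [-0.1 -1.   7.1] M [-0.206  0.027  0.284] sd 0.027 gap 16.4
```

```bash
python3 -m jog '[{"tx":0,"ty":0,"tz":0,"ax":0,"ay":0,"az":0.04,"hand":0.05},{"tx":0,"ty":0,"tz":0,"ax":0,"ay":0,"az":0.08,"hand":0.05},{"tx":0,"ty":0,"tz":0,"ax":0,"ay":0,"az":0.08,"hand":0.05}]'
python3 -c "
from h import *;feel(20)"
```

```text
time: 19.8
tool_pos: [537.2, 56.6, 359.5]
tcp_rot: [-180.0, 0.2, 33.2]
ft_force: [-0.4, 0.1, 6.9]
finger_gap: 16.7
t 20.75 pos [537.2  56.7 359.5] rpy [-179.99    0.25   33.34] F [ 0.3 -1.2  6.6] M [-0.285 -0.022  0.313] sd 0.03 gap 16.6
```

Run:
```python
from h import *
from bench import *
np.set_printoptions(precision=1,suppress=True,linewidth=160)
s=sense();d=snapshot("wrist");P=pts(d)
q=P[205:245,318:330].reshape(-1,3);print("TCP z",s["tool_pos"][2],"bar top",np.median(q[:,2]),q[:,2].std())
d7=np.load("wrist7.npz");print("earlier (TCP 399.8)",np.median(pts(d7)[205:245,318:330,2]))
d=snapshot("scene");np.savez("scene12.npz",**d)
e=d["pixels"][120:190,250:330]
cv2.imwrite("pics/s12c.png",cv2.resize(e,None,fx=8,fy=8,interpolation=cv2.INTER_CUBIC)[:,:,::-1])
P=pts(d);q=P[150:172,275:292].reshape(-1,3);q=q[(abs(q[:,0]-536)<16)&(abs(q[:,1]-50)<16)]
print("head/shank z hist",np.histogram(q[:,2],bins=range(112,160,3)))
```

```text
TCP z 359.53604094024905 bar top 210.8460580360907 0.5709463741022609
earlier (TCP 399.8) 251.23749470868268
head/shank z hist (array([ 5, 21, 22, 12, 13, 30, 10,  7,  7,  6,  4,  7,  8,  5,  8]), array([112, 115, 118, 121, 124, 127, 130, 133, 136, 139, 142, 145, 148, 151, 154, 157]))
```

View pics/s12c.png

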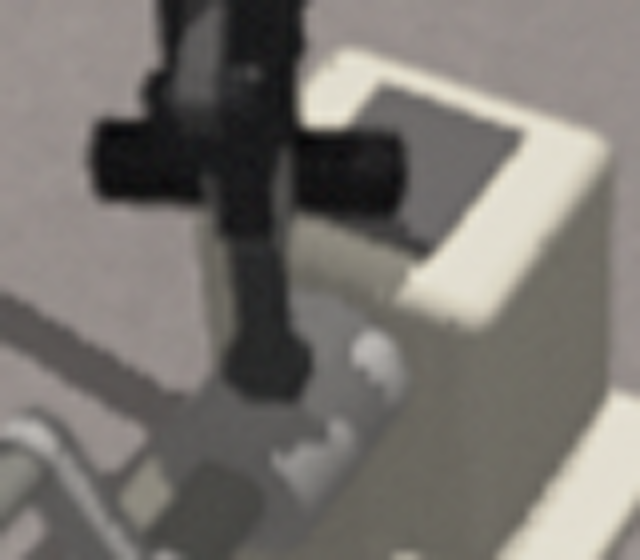

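Measured depth is about 8 mm (tip at about 121, head top at about 128.5). To get margin I'll back off within the play, seat the key deeper, and return to the same angle.

```bash
python3 -m jog '[{"tx":0,"ty":0,"tz":0,"ax":0,"ay":0,"az":-0.07,"hand":0.05},{"tx":0,"ty":0,"tz":0,"ax":0,"ay":0,"az":-0.13,"hand":0.05},{"tx":0,"ty":0,"tz":0.01,"ax":0,"ay":0,"az":-0.13,"hand":0.05},{"tx":0,"ty":0,"tz":0.02,"ax":0,"ay":0,"az":-0.13,"hand":0.05},{"tx":0,"ty":0,"tz":0.02,"ax":0,"ay":0,"az":-0.13,"hand":0.05}]'
python3 -c "
from h import *;feel(4)"
```

```text
time: 21.27
tool_pos: [537.5, 56.8, 359.2]
tcp_rot: [180.0, 0.1, 39.2]
ft_force: [-5.2, -0.3, 22.7]
finger_gap: 16.3
t 21.42 pos [537.5  56.8 359.3] rpy [1.7997e+02 1.2000e-01 3.9180e+01] F [-5.2 -0.5 22.7] M [-0.095  1.388  0.048] sd 0.032 gap 16.5
```

Pressing 22 N moves nothing, so the tip is already bottomed: it sits at z≈121, level with the hub top, about 7.5 mm deep. I'll undo the push, return to the tightened angle and read the torque again.

```bash
python3 -m jog '[{"tx":0,"ty":0,"tz":-0.02,"ax":0,"ay":0,"az":0,"hand":0.05},{"tx":0,"ty":0,"tz":-0.02,"ax":0,"ay":0,"az":0.04,"hand":0.05},{"tx":0,"ty":0,"tz":-0.02,"ax":0,"ay":0,"az":0.09,"hand":0.05},{"tx":0,"ty":0,"tz":-0.02,"ax":0,"ay":0,"az":0.13,"hand":0.05},{"tx":0,"ty":0,"tz":-0.02,"ax":0,"ay":0,"az":0.13,"hand":0.05}]'
python3 -c "
from h import *;feel(16)"
```

```text
time: 21.83
tool_pos: [537.2, 56.7, 359.7]
tcp_rot: [-180.0, 0.2, 33.2]
ft_force: [0.1, -0.6, 7.1]
finger_gap: 16.6
t 22.58 pos [537.2  56.7 359.7] rpy [-179.99    0.24   33.34] F [-0.2 -1.4  7.4] M [-0.288  0.062  0.278] sd 0.027 gap 16.5
```

```bash
python3 -m jog '[{"tx":0,"ty":0,"tz":-0.003,"ax":0,"ay":0,"az":0.02,"hand":0.05},{"tx":0,"ty":0,"tz":-0.003,"ax":0,"ay":0,"az":0.04,"hand":0.05},{"tx":0,"ty":0,"tz":-0.003,"ax":0,"ay":0,"az":0.04,"hand":0.05}]'
python3 -c "
from h import *;feel(20)"
```

```text
time: 22.83
tool_pos: [537.2, 56.7, 359.7]
tcp_rot: [-180.0, 0.3, 31.4]
ft_force: [0.3, -2.2, 5.5]
finger_gap: 17.0
t 23.78 pos [537.2  56.7 359.7] rpy [-179.99    0.25   31.47] F [ 0.6 -2.2  5.8] M [-0.457 -0.151  0.339] sd 0.025 gap 16.5
```

Torque is 0.34 N m, up from 0.20 free-running, which is about 24–28 N on the flat. I'll stop here, back off within the play and lift out.

```bash
python3 -m jog '[{"tx":0,"ty":0,"tz":-0.005,"ax":0,"ay":0,"az":-0.07,"hand":0.05},{"tx":0,"ty":0,"tz":-0.005,"ax":0,"ay":0,"az":-0.13,"hand":0.05},{"tx":0,"ty":0,"tz":-0.02,"ax":0,"ay":0,"az":-0.13,"hand":0.05},{"tx":0,"ty":0,"tz":-0.05,"ax":0,"ay":0,"az":-0.13,"hand":0.05},{"tx":0,"ty":0,"tz":-0.1,"ax":0,"ay":0,"az":-0.13,"hand":0.05}]'; python3 -m jog '[{"tx":0,"ty":0,"tz":-0.15,"ax":0,"ay":0,"az":0,"hand":0.05},{"tx":0,"ty":0,"tz":-0.35,"ax":0,"ay":0,"az":0,"hand":0.05},{"tx":0,"ty":0,"tz":-0.35,"ax":0,"ay":0,"az":0,"hand":0.05}]'
python3 -c "
from h import *
go(487.9,-272.9,425,18)
from bench import *
d=snapshot('wrist');cv2.imwrite('pics/w13.png',d['pixels'][:,:,::-1]);np.savez('w13.npz',**d)"
```

```text
time: 24.2
tool_pos: [536.5, 57.0, 373.3]
tcp_rot: [-179.8, 0.4, 37.2]
ft_force: [-0.4, 0.6, -2.3]
finger_gap: 16.6
time: 24.45
tool_pos: [538.2, 57.2, 433.7]
tcp_rot: [179.8, -0.1, 37.2]
ft_force: [1.3, -0.3, 0.8]
finger_gap: 16.6
t 24.45 pos [538.2  57.2 433.7] [ 1.798e+02 -1.000e-01  3.720e+01] F [ 1.3 -0.3  0.8] M [ 0.038 -0.09  -0.043] gap 16.6
t-units [-1.599  1.549  0.059] norm 334.0 a-units [ 0.003 -0.003  0.428]
```

View pics/w13.png

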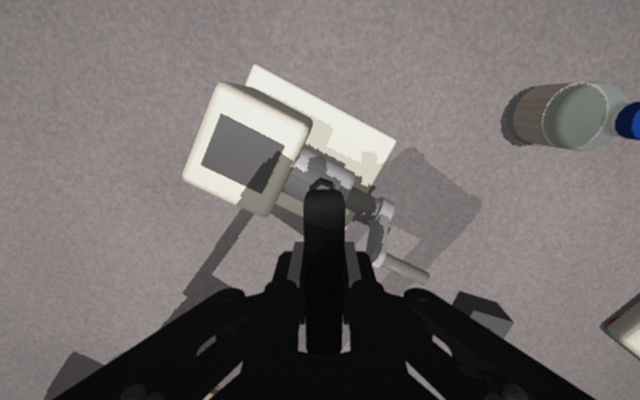

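```bash
python3 -m jog '[{"tx":-0.8,"ty":0.77,"tz":0.03,"ax":0,"ay":0,"az":0,"hand":0.05},{"tx":-0.8,"ty":0.77,"tz":0.03,"ax":0,"ay":0,"az":0,"hand":0.05},{"tx":-0.8,"ty":0.77,"tz":0.03,"ax":0,"ay":0,"az":0.15,"hand":0.05},{"tx":-0.8,"ty":0.77,"tz":0.03,"ax":0,"ay":0,"az":0.3,"hand":0.05},{"tx":-0.8,"ty":0.77,"tz":0.03,"ax":0,"ay":0,"az":0.43,"hand":0.05}]'
python3 -c "
from h import *
go(487.9,-272.9,410,18)"
```

```text
time: 24.92
tool_pos: [510.3, -113.5, 421.5]
tcp_rot: [179.9, 0.5, 17.2]
ft_force: [0.7, 0.5, -0.4]
finger_gap: 16.5
t 24.92 pos [ 510.3 -113.5  421.5] [179.9   0.5  17.2] F [ 0.7  0.5 -0.4] M [-0.008 -0.019 -0.016] gap 16.5
t-units [-0.457  0.97   0.082] norm 161.0 a-units [ 0.002  0.01  -0.017]
```

```bash
python3 -m jog '[{"tx":-0.457,"ty":0.97,"tz":0.08,"ax":0,"ay":0.01,"az":-0.017,"hand":0.05},{"tx":-0.457,"ty":0.97,"tz":0.08,"ax":0,"ay":0.01,"az":-0.017,"hand":0.05},{"tx":-0.457,"ty":0.97,"tz":0.08,"ax":0,"ay":0.01,"az":-0.017,"hand":0.05},{"tx":-0.457,"ty":0.97,"tz":0.08,"ax":0,"ay":0.01,"az":-0.017,"hand":0.05},{"tx":-0.457,"ty":0.97,"tz":0.08,"ax":0,"ay":0.01,"az":-0.017,"hand":0.05}]'
python3 -m jog '[{"tx":0,"ty":0,"tz":0.2,"ax":0,"ay":0,"az":0,"hand":0.05},{"tx":0,"ty":0,"tz":0.4,"ax":0,"ay":0,"az":0,"hand":0.05},{"tx":0,"ty":0,"tz":0.62,"ax":0,"ay":0,"az":0,"hand":0.05},{"tx":0,"ty":0,"tz":0.62,"ax":0,"ay":0,"az":0,"hand":0.05},{"tx":0,"ty":0,"tz":0.62,"ax":0,"ay":0,"az":0,"hand":0.05}]'
python3 - <<'E'
from h import *
from bench import *
d=snapshot("scene");np.savez("scene14.npz",**d);e=d["pixels"][220:310,120:220]
cv2.imwrite("pics/s14c.png",cv2.resize(e,None,fx=6.5,fy=6.5,interpolation=cv2.INTER_CUBIC)[:,:,::-1])
go(487.9,-272.9,290,18)
E
```

```text
time: 25.33
tool_pos: [489.6, -272.4, 409.1]
tcp_rot: [-180.0, 0.0, 18.4]
ft_force: [0.6, 0.3, -1.7]
finger_gap: 16.7
time: 25.75
tool_pos: [490.8, -266.2, 315.6]
tcp_rot: [-179.7, 0.0, 18.7]
ft_force: [0.6, -0.3, -0.5]
finger_gap: 16.4
t 25.8 pos [ 491.7 -266.8  318.3] [-1.799e+02 -1.000e-01  1.870e+01] F [ 0.6 -0.2 -0.3] M [ 0.015  0.008 -0.024] gap 16.4
t-units [-0.038  0.031  0.188] norm 29.0 a-units [-0.002 -0.003  0.016]
```

View pics/s14c.png

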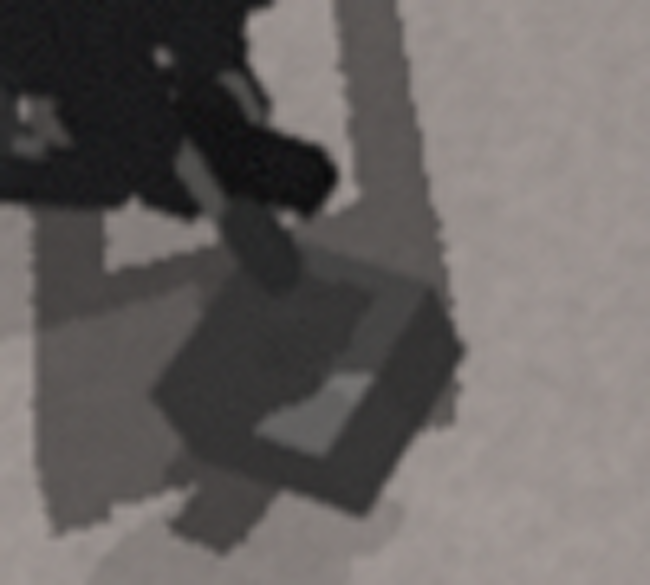

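```bash
python3 -m jog '[{"tx":-0.038,"ty":0.031,"tz":0,"ax":0,"ay":0,"az":0.016,"hand":0.05},{"tx":-0.038,"ty":0.031,"tz":0.08,"ax":0,"ay":0,"az":0.016,"hand":0.05},{"tx":-0.038,"ty":0.031,"tz":0.16,"ax":0,"ay":0,"az":0.016,"hand":0.05},{"tx":-0.038,"ty":0.031,"tz":0.17,"ax":0,"ay":0,"az":0.016,"hand":0.05},{"tx":-0.038,"ty":0.031,"tz":0.17,"ax":0,"ay":0,"az":0.016,"hand":0.05}]'
python3 - <<'E'
from h import *
from bench import *
d=snapshot("scene");np.savez("scene15.npz",**d);e=d["pixels"][220:310,120:220]
cv2.imwrite("pics/s15c.png",cv2.resize(e,None,fx=6.5,fy=6.5,interpolation=cv2.INTER_CUBIC)[:,:,::-1])
go(487.9,-272.9,280,18)
E
```

```text
time: 26.22
tool_pos: [487.5, -272.9, 291.2]
tcp_rot: [-179.9, -0.1, 18.0]
ft_force: [-0.5, 0.7, -1.1]
finger_gap: 16.4
t 26.27 pos [ 487.8 -273.   291.9] [-1.799e+02 -1.000e-01  1.800e+01] F [-0.7 -0.5 -2. ] M [ 0.043  0.076 -0.001] gap 16.6
t-units [ 0.001 -0.001  0.079] norm 12.0 a-units [-0.002 -0.003  0.   ]
```

View pics/s15c.png

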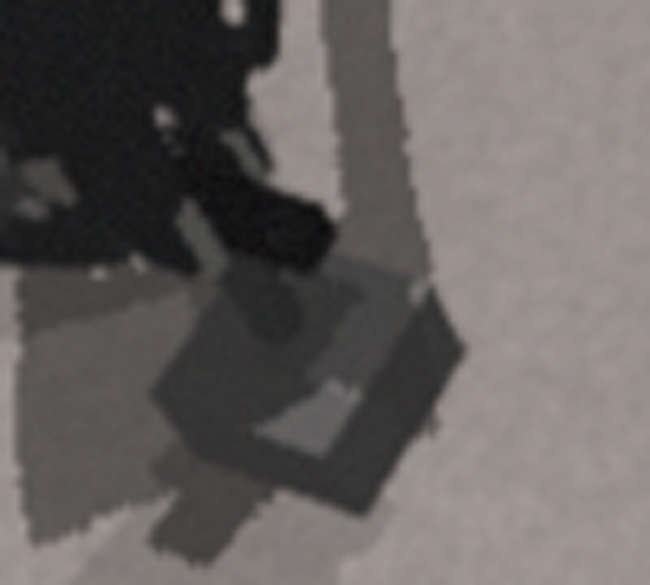

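The rotation data put the key about 1.2 mm from the tool axis, the same as when I picked it up, so the original pick pose should still line up with the hole. Lowering gently with a force check.

```bash
python3 -m jog '[{"tx":0,"ty":0,"tz":0.03,"ax":0,"ay":0,"az":0,"hand":0.05},{"tx":0,"ty":0,"tz":0.06,"ax":0,"ay":0,"az":0,"hand":0.05},{"tx":0,"ty":0,"tz":0.08,"ax":0,"ay":0,"az":0,"hand":0.05},{"tx":0,"ty":0,"tz":0.08,"ax":0,"ay":0,"az":0,"hand":0.05}]'
python3 - <<'E'
from h import *
go(487.9,-272.9,250,18)
E
```

```text
time: 26.6
tool_pos: [487.8, -273.0, 279.6]
tcp_rot: [-179.9, -0.1, 18.0]
ft_force: [-0.5, 0.1, -1.7]
finger_gap: 16.3
t 26.6 pos [ 487.8 -273.   279.6] [-1.799e+02 -1.000e-01  1.800e+01] F [-0.5  0.1 -1.7] M [-0.028  0.04  -0.005] gap 16.3
t-units [ 0.    -0.     0.197] norm 30.0 a-units [-0.001 -0.003  0.   ]
```

Tip is at about 41 mm, 5 mm into the hole, with no force. Continuing down.

```bash
python3 -m jog '[{"tx":0,"ty":0,"tz":0.05,"ax":0,"ay":0,"az":0,"hand":0.05},{"tx":0,"ty":0,"tz":0.1,"ax":0,"ay":0,"az":0,"hand":0.05},{"tx":0,"ty":0,"tz":0.15,"ax":0,"ay":0,"az":0,"hand":0.05},{"tx":0,"ty":0,"tz":0.19,"ax":0,"ay":0,"az":0,"hand":0.05},{"tx":0,"ty":0,"tz":0.19,"ax":0,"ay":0,"az":0,"hand":0.05}]'
python3 - <<'E'
from h import *
go(487.9,-272.9,246.6,18)
E
```

```text
time: 27.02
tool_pos: [487.6, -272.8, 250.0]
tcp_rot: [-179.9, -0.1, 18.0]
ft_force: [-0.1, -0.9, -2.0]
finger_gap: 16.5
t 27.02 pos [ 487.6 -272.8  250. ] [-1.799e+02 -1.000e-01  1.800e+01] F [-0.1 -0.9 -2. ] M [ 0.019  0.015 -0.049] gap 16.5
t-units [0.002 0.001 0.022] norm 3.0 a-units [-0.003 -0.002  0.   ]
```

```bash
python3 -m jog '[{"tx":0,"ty":0,"tz":0.01,"ax":0,"ay":0,"az":0,"hand":0.05},{"tx":0,"ty":0,"tz":0.018,"ax":0,"ay":0,"az":0,"hand":0.05},{"tx":0,"ty":0,"tz":0.018,"ax":0,"ay":0,"az":0,"hand":0.05}]'
python3 - <<'E'
from h import *
go(487.9,-272.9,246.6,18)
E
python3 -m jog '[{"tx":0,"ty":0,"tz":0,"ax":0,"ay":0,"az":0,"hand":0.3},{"tx":0,"ty":0,"tz":0,"ax":0,"ay":0,"az":0,"hand":0.5},{"tx":0,"ty":0,"tz":0,"ax":0,"ay":0,"az":0,"hand":0.5},{"tx":0,"ty":0,"tz":0,"ax":0,"ay":0,"az":0,"hand":0.5},{"tx":0,"ty":0,"tz":-0.1,"ax":0,"ay":0,"az":0,"hand":0.5}]'
python3 -m jog '[{"tx":0,"ty":0,"tz":-0.2,"ax":0,"ay":0,"az":0,"hand":0.5},{"tx":0,"ty":0,"tz":-0.5,"ax":0,"ay":0,"az":0,"hand":0.5},{"tx":0,"ty":0,"tz":-0.8,"ax":0,"ay":0,"az":0,"hand":0.5},{"tx":-0.6,"ty":0,"tz":-0.8,"ax":0,"ay":0,"az":0,"hand":0.5},{"tx":-0.6,"ty":0,"tz":-0.8,"ax":0,"ay":0,"az":0,"hand":0.5}]'
```

```text
time: 27.27
tool_pos: [488.2, -273.2, 249.3]
tcp_rot: [-180.0, -0.2, 18.0]
ft_force: [-1.7, 0.9, -1.6]
finger_gap: 16.5
t 27.27 pos [ 488.2 -273.2  249.3] [-180.    -0.2   18. ] F [-1.7  0.9 -1.6] M [0.237 0.316 0.04 ] gap 16.5
t-units [-0.001 -0.002  0.018] norm 3.0 a-units [-0.    -0.004  0.   ]
time: 27.68
tool_pos: [487.1, -272.6, 261.8]
tcp_rot: [-179.8, -0.0, 18.0]
ft_force: [-0.3, -0.2, -0.7]
finger_gap: 42.3
time: 28.1
tool_pos: [409.8, -299.4, 388.2]
tcp_rot: [179.6, -0.4, 18.2]
ft_force: [-1.9, -0.9, -0.5]
finger_gap: 42.8
```

```bash
python3 -m jog '[{"tx":-0.8,"ty":0,"tz":0,"ax":0,"ay":0,"az":0,"hand":0.5},{"tx":-0.8,"ty":0,"tz":0,"ax":0,"ay":0,"az":0,"hand":0.5},{"tx":-0.8,"ty":0,"tz":0,"ax":0,"ay":0,"az":0,"hand":0.5},{"tx":-0.8,"ty":0,"tz":0,"ax":0,"ay":0,"az":0,"hand":0.5}]'
python3 - <<'E'
from h import *
from bench import *
np.set_printoptions(precision=1,suppress=True,linewidth=160)
for n in("top","scene"):
    d=snapshot(n);np.savez(n+"16.npz",**d);cv2.imwrite(f"pics/{n}16.png",d["pixels"][:,:,::-1]);P=pts(d)
    R=lambda lo,hi,x0,x1,y0,y1:(lambda m:P[m])((P[...,2]>lo)&(P[...,2]<hi)&(P[...,0]>x0)&(P[...,0]<x1)&(P[...,1]>y0)&(P[...,1]<y1)&(d["z_map"]>0))
    k=R(85,110,430,560,-330,-230);print(n,"bar",len(k),cv2.minAreaRect(k[:,:2].astype(np.float32)),np.percentile(k[:,2],[50,95]))
    b=R(20,175,600,800,-200,-60);print("bottle",b.min(0),b.max(0))
    xm=np.array([np.cos(np.radians(9.8)),np.sin(np.radians(9.8)),0]);ym=np.array([-xm[1],xm[0],0])
    q=P.reshape(-1,3);q=np.c_[q@xm,q@ym,q[:,2]]
    f=q[(abs(q[:,1]+86)<9)&(q[:,2]>95)&(q[:,2]<112)&(abs(q[:,0]-535)<7)];print("flat slope",np.polyfit(f[:,0],f[:,2],1),len(f))
E
```

```text
time: 28.43
tool_pos: [290.1, -337.7, 383.6]
tcp_rot: [179.9, -0.1, 17.8]
ft_force: [-0.1, -0.5, -0.0]
finger_gap: 42.5
top bar 305 ((483.1857604980469, -275.56103515625), (84.5579833984375, 19.24409294128418), 17.868408203125) [ 96.6 100.7]
bottle [ 714.7 -151.9   20.2] [780.7 -84.6 154.3]
flat slope [ 0.  86.6] 46
scene bar 399 ((481.7344055175781, -275.1206970214844), (83.16019439697266, 18.061878204345703), 18.22005271911621) [96.3 99.7]
bottle [ 715.7 -152.4   20.1] [781.4 -84.5 151.9]
flat slope [ -0.1 166.2] 39
```

View pics/scene16.png

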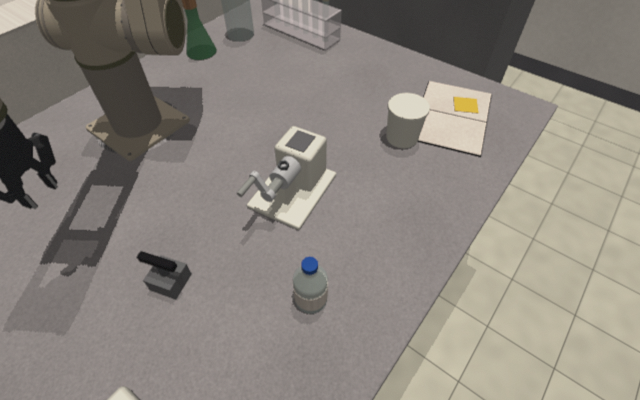

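View pics/top16.png

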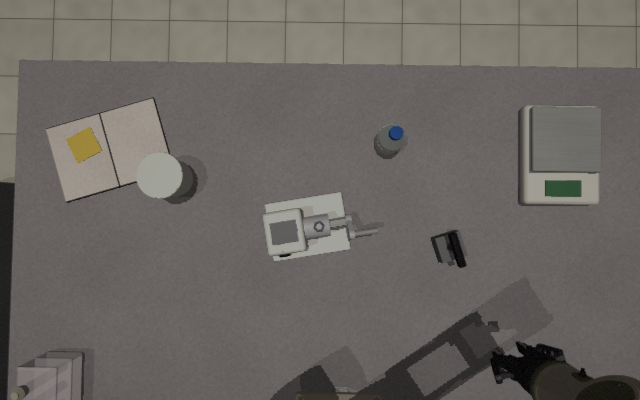

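```bash
python3 - <<'E'
from h import *
np.set_printoptions(precision=2,suppress=True,linewidth=160)
xm=np.array([np.cos(np.radians(9.8)),np.sin(np.radians(9.8)),0]);ym=np.array([-xm[1],xm[0],0])
for n in("top0","top16","scene0","scene16","scene3","top3"):
    d=np.load(n+".npz");P=pts(d);q=P.reshape(-1,3)
    k=q[(q[:,2]>85)&(q[:,2]<110)&(abs(q[:,0]-485)<60)&(abs(q[:,1]+274)<40)]
    if len(k):
        A=np.c_[k[:,:2]-k[:,:2].mean(0),np.ones(len(k))];c=np.linalg.lstsq(A,k[:,2],rcond=None)[0]
        print(n,len(k),"bar med z",np.median(k[:,2]),"plane",c)
    m=np.c_[q@xm,q@ym,q[:,2]]
    f=m[(abs(m[:,1]+86)<9)&(m[:,2]>95)&(m[:,2]<112)&(abs(m[:,0]-535)<5)];print("  flat",np.polyfit(f[:,0]-535,f[:,2],1) if len(f)>5 else 0,len(f))
    p=m[(m[:,2]>138)&(m[:,2]<165)&(m[:,1]<-105)&(m[:,1]>-175)&(abs(m[:,0]-510)<25)]
    if len(p):print("  pin xm mid",(np.percentile(p[:,0],3)+np.percentile(p[:,0],97))/2,len(p),"z",np.percentile(p[:,2],80))
E
cd pics; python3 -c "
import cv2;a=cv2.imread('scene16.png')[235:305,130:200];b=cv2.imread('scene0.png')[235:305,130:200]
cv2.imwrite('cmp.png',cv2.resize(cv2.hconcat([b,a]),None,fx=5.5,fy=5.5,interpolation=cv2.INTER_CUBIC))"
```

```text
top0 302 bar med z 96.59749562314985 plane [ 0.06 -0.21 96.02]
  flat [  0.04 105.82] 34
top16 305 bar med z 96.63816885115031 plane [ 0.08 -0.16 96.18]
  flat [ -0.13 104.47] 34
  pin xm mid 509.72559136555964 199 z 149.8953645000341
scene0 412 bar med z 96.46152307205284 plane [-0.12  0.28 95.38]
  flat 0 0
scene16 399 bar med z 96.31119823927389 plane [-0.07  0.26 95.55]
  flat [ -0.07 104.18] 28
  pin xm mid 508.34346957544483 211 z 148.85430945845278
scene3 407 bar med z 96.4366081488475 plane [-0.1   0.25 95.6 ]
  flat [ -0.01 104.49] 26
  pin xm mid 508.59355680035446 214 z 148.92600887999697
  flat [ -0.09 104.38] 33
  pin xm mid 510.1583212614038 51 z 152.60095090345402
```

View pics/cmp.png

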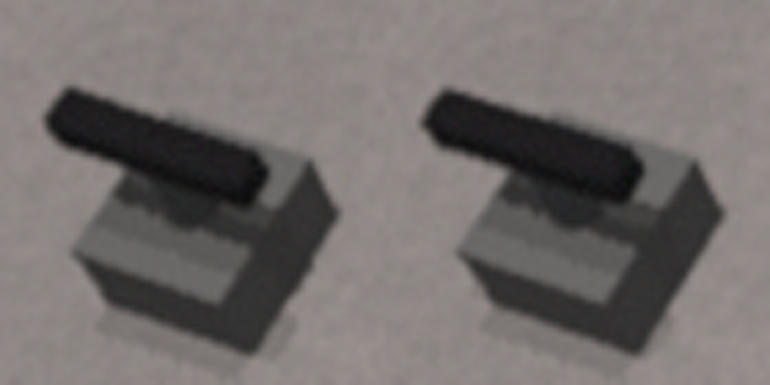

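The key bar is at its original height, so it is fully down. The pin hasn't moved, so the flat is unchanged, and the bottle is where it was. The arm is clear of everything. Handing in.

Run:
```python
from bench import *
print(hand_in());print(sense()["time"])
```

```text
the job is handed in; nothing more can be done
None
the job is handed in; nothing more can be done
```

The job is handed in at about 28.5 s of the 72 s allowed, and no verdict was reported. I turned the crank until the flat faced the setscrew, tightened the screw with the hex key, put the key back in its block and moved the arm clear.

**Last checks:**
- **Flat:** The wrist camera showed it level within about 0.02 rad before tightening. Afterwards the crank pin was in the same place within about 0.5 mm. The direct slope readings at the end were too noisy to add anything (−0.07 and −0.13, against −0.01 and −0.09 before tightening).
- **Tightening:** Torque read about 0.195 N m while the screw ran free. It began to climb after about 0.9 rad and was 0.34 N m when I stopped. I take that as 24–28 N on the flat, inferred from torque only.
- **Key depth while tightening:** About 7.5 mm estimated (6 mm needed, uncertain by about 1.5 mm). The key would not go deeper even when pressed with about 22 N. I think its tip was resting at the height of the hub's top.
- **Key in its block:** The bar is back at its original height, so the key is fully down. It sits about 3.7 mm sideways of where it started, which fits the hole's clearance plus a slight lean of around 0.05 rad. I estimated the lean and did not measure it directly.
- **Bottle and tub:** The bottle measured unmoved. I checked the tub only by eye in the last pictures, where it looks the same.

**What disagreed:** The cameras differed by up to about 4 mm on where the key was relative to the screw. I settled it by lowering the key gently and watching the wrist force.

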